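# Latch a stretcher frame in its jig and weight its corners

## Robot

A 6-joint arm with a two-finger parallel gripper is mounted at the origin on the work surface. World frame = base frame: x ahead of the robot, y to its left, z up, the work surface at z = 0. Lengths are in m, angles in rad, forces in N, time in s.
With the tool pointing down it reaches from about 0.35 to 0.85 m from the base axis. Payload 8.1 kg.
Tool frame: the origin (TCP) lies at the very end of the fingers, on their centre line; the grasp point (between the pads) lies 19 mm behind it; z points along the fingers, y is the line along which they close (so a half turn about z gives the same grasp; the last joint's range is limited). The gripper opens to 85 mm and grips with 20 to 120 N. Pads are 22 mm wide; open, the fingers measure 114 mm over their backs; the gripper's body (76 mm by 85 mm) begins 54 mm behind the grasp point. The pads swing forward as they close: fully open they stand 13 mm farther back than shut.
Start: joints at [-1.373, 0.13, 1.488, -0, 1.523, -0.085], TCP at [0.167, -0.576, 0.231] pointing down, gripper open.
Joint ranges: [-2.96, 2.96], [-0.89, 2.26], [0.02, 2.5], [-1.34, 4.48], [0, 2.73], [-2.66, 2.66]. Speed limits (rad/s): [2.39, 2.39, 2.79, 3.14, 3.14, 3.14].

## Interface

Orientations are given as a unit quaternion [x, y, z, w].
In Python, from cell import bot gives the robot as it stands.
- The arm moves only by the tool drive_tool, never from a script. Its argument "targets" is text: rows parted by semicolons, each of 7 numbers parted by spaces: the shift along the world's x, y, z in mm, then the turn, a rotation vector about the world's x, y, z in degrees, then the finger opening in mm, from 0 to 85.4. A call has 1 to 5 rows; each row is the pose to reach, as a shift and turn from the pose commanded when the call began; what a row does not reach only later rows make up. A row lasts 1/10 s, in which the tool goes at most 50 mm and 8.59 degrees, less where a joint would pass 70% of its speed; a pose out of reach is approached as far as the arm can. A call with a gripper value outside its range is refused whole. The fingers move at their own pace and stop on an object; the grip force is fixed at half the most. Time passes only in rows, so rows that repeat a pose let the fingers close. It gives the time, the measured TCP pose, the force, the opening and the grip force at its end, in the units of the state.
- bot.get_obs(): the state, without advancing time (a new reading comes with each control period).
- bot.get_image(name): name is "scene" or "top"; returns (picture, depth): 384x512x3 uint8, red, green, blue; 384x512 float32, m along the optical axis (not along the pixel's ray), 0 where there is no reading.
- bot.camera_info(name): a dict with "K" (3x3 intrinsics, pixels), "k1" (the pictures are not rectified: a ray, as slopes to the right and down, at radius r is drawn at 1 + k1 r^2 times it, then the intrinsics apply), "cam_to_world" (4x4, takes a point from camera to world coordinates). Camera axes: x right, y down, z forward; pixel columns grow to the right and rows downward; lengths in m; the calibration is good to about 2 mm. A picture is of the moment at which its call begins. camera_info takes no time and is no camera call.
- bot.hand_in(): hands the job in; it is judged then, once.
The state is a dict: "time": time; "joint_pos": joint angles; "dq": joint speeds; "tau": joint torques, N m; "ee_pos": TCP position; "orientation": TCP orientation; "contact_force": force on the tool from outside, world axes, zero at the start; "wrist_torque": the same for the moment, N m; "grip_width": opening from 0.0 (shut) to 1.0 (fully open); "grasp_force": force on a finger pad.
Only numpy, scipy, OpenCV 4.12 (cv2) and the standard library are available. Lean on these libraries where they do the work, as an engineer would, in place of code of your own. Each camera call takes 0.05 s, during which the arm holds its last target. There are 200 camera calls.

## Task

Slide the wooden stretcher frame along the jig until you feel it fully home against the stop, then turn both latch knobs until each clicks past its detent and stays latched behind the frame. Only then take every cast weight out of the leaning racks and stand it upright in the middle of a corner of the frame, one weight to a corner, steady and let go. Leave the other things on the table where they are.

Things in the scene. Friction and masses are not known exactly. Their poses are not given: they have to be found in the camera images.
- frame: loose flat wooden stretcher frame, 150 mm (x) by 180 mm (y), 18 mm thick, rails 34 mm wide round an 82 x 112 mm opening, 0.3 kg. Origin: centre of its underside; z up. It starts lying on the jig's board between the two side guides (about 2 mm play each side), 35 to 50 mm short of the stop.
- jig_home (a point): on the fixed grey jig board (top 12 mm above the table): where the frame's origin lies when the frame is fully home. x points along the jig's two side guides (14 mm above the board) to the rigid dark wooden stop bar across its far end (18 mm above the board), which the frame's far edge, 75 mm from its origin, then meets. y across the jig to the left, z up.
- knob_left (a joint): left latch knob, rad: 0 open, 1.40 latched (both are hard stops). Latching turns it anticlockwise seen from above. An over-centre spring strut (up to 0.2 N m) resists to 0.70, then snaps it on to 1.40; let go earlier it springs back. Under the handle a steel finger, 10 mm wide, 45 mm from the axis: latched it points along -y of jig_home, 1 mm behind the seated frame's near edge.
- knob_right (a joint): right latch knob, rad: 0 open, 1.40 latched (both are hard stops). Latching turns it clockwise seen from above. An over-centre spring strut (up to 0.2 N m) resists to 0.70, then snaps it on to 1.40; let go earlier it springs back. Under the handle a steel finger, 10 mm wide, 45 mm from the axis: latched it points along +y of jig_home, 1 mm behind the seated frame's near edge.
- knob_left_grip (a point): on the axis of the left knob, 60 mm above the table, where to grip: black bar handle 34 mm long, 14 mm thick, from 36 to 76 mm above the table, turning with the knob. The point's x axis runs along the handle, out along the finger; z up. Open, the finger points 80 degrees short of latched, roughly along -x of jig_home, clear of the frame. At (-81, +110) mm in jig_home x, y.
- knob_right_grip (a point): on the axis of the right knob, 60 mm above the table, where to grip: black bar handle 34 mm long, 14 mm thick, from 36 to 76 mm above the table, turning with the knob. The point's x axis runs along the handle, out along the finger; z up. Open, the finger points 80 degrees short of latched, roughly along -x of jig_home, clear of the frame. At (-81, -110) mm in jig_home x, y.
- corner0 (a point): centre of the top face of the frame's corner square (34 x 34 mm) at (+58, +73) mm in the frame's x, y; 18 mm above the frame's underside
- corner1 (a point): centre of the top face of the frame's corner square (34 x 34 mm) at (+58, -73) mm in the frame's x, y; 18 mm above the frame's underside
- corner2 (a point): centre of the top face of the frame's corner square (34 x 34 mm) at (-58, +73) mm in the frame's x, y; 18 mm above the frame's underside
- corner3 (a point): centre of the top face of the frame's corner square (34 x 34 mm) at (-58, -73) mm in the frame's x, y; 18 mm above the frame's underside
- weight0: dark cast weight 105 mm tall, 0.3-0.46 kg: flat foot 26 mm across, round body 34 mm across from 12 to 58 mm up, round grip stem 18 mm across from 66 mm up to the top. Origin: centre of the foot underside; z axis up to the stem. Starts in a fixed rack (two slots, 62 mm apart), leaning 0.61 rad from upright, stem end roughly towards the robot. May be absent.
- weight1: dark cast weight 105 mm tall, 0.3-0.46 kg: flat foot 26 mm across, round body 34 mm across from 12 to 58 mm up, round grip stem 18 mm across from 66 mm up to the top. Origin: centre of the foot underside; z axis up to the stem. Starts in a fixed rack (two slots, 62 mm apart), leaning 0.61 rad from upright, stem end roughly towards the robot. May be absent.
- weight2: dark cast weight 105 mm tall, 0.3-0.46 kg: flat foot 26 mm across, round body 34 mm across from 12 to 58 mm up, round grip stem 18 mm across from 66 mm up to the top. Origin: centre of the foot underside; z axis up to the stem. Starts in a fixed rack (two slots, 62 mm apart), leaning 0.61 rad from upright, stem end roughly towards the robot. May be absent.
- weight3: dark cast weight 105 mm tall, 0.3-0.46 kg: flat foot 26 mm across, round body 34 mm across from 12 to 58 mm up, round grip stem 18 mm across from 66 mm up to the top. Origin: centre of the foot underside; z axis up to the stem. Starts in a fixed rack (two slots, 62 mm apart), leaning 0.61 rad from upright, stem end roughly towards the robot. May be absent.
- bobbin: turned wooden bobbin, 40 mm across, 54 mm tall, standing; bystander, origin under its centre
- bobbin2: small wooden bobbin, 32 mm across, 44 mm tall, standing; bystander, origin under its centre
- pin_tin: closed round tin, 70 mm across, 50 mm tall; bystander, origin under its centre
- mug: white mug, 80 mm across, 90 mm tall; bystander, origin under its centre
- scissors: fabric scissors lying flat, 170 mm long, 11 mm high, blades to its +x; bystander, origin near the pivot
- screwdriver: screwdriver lying flat, about 200 mm long; bystander, origin under its middle
There are look-alikes about, which are no part of the job. There is more than one size of the frame; the one meant has the size given above.

How it is judged:
By the outcome, as a careful person would: the job done as asked, in the order asked, and still so for the second after the job is handed in, with the robot touching nothing.
Of weight0, weight1, weight2, weight3 only 3 to 4 are there at a start; the rules pass over those that are not, and their reading is None.
At some moment in a run one of frame may be knocked a few centimetres aside while the robot is not near it.
It also fails if it takes over 192 s, if anything falls off the work surface, if the arm or the gripper's body presses on something with over 40 N, if the wrist force passes 120 N, or if a joint passes its speed limit or range.

## Working session

There is one attempt and no reset: what is moved stays moved. The work goes in short steps, Python scripts to look and compute and a tool call to move; the robot and the scene stay as the last step left them, time stands still between calls to the robot, and variables do not carry over. Pictures are saved under pics/ and viewed, at most 14 in all, crops included, and the job is handed in when it is done.

Besides the shell and the picture viewer there is one more tool, called after "Request:" by a JSON object that holds its "method" and its "body", one argument or row to a line. drive_tool: Moves the arm, as the interface text tells. Its arguments: {"type":"object","properties":{"targets":{"type":"string"}},"required":["targets"]}

```bash
ls; mkdir -p pics
python3 - <<'E'
from cell import bot
import cv2,numpy as np
for n in("scene","top"):
    im,d=bot.get_image(n); cv2.imwrite(f"pics/{n}0.png",cv2.resize(im[:,:,::-1],(800,600),interpolation=cv2.INTER_CUBIC)); np.savez(f"{n}0.npz",im=im,d=d)
    c=bot.camera_info(n); print(n,c)
print(bot.get_obs())
E
```

```text
pics
scene {'K': array([[449.51030752,   0.        , 253.69720873],
       [  0.        , 449.51030752, 192.00180673],
       [  0.        ,   0.        ,   1.        ]]), 'k1': 0.042153412778910805, 'cam_to_world': array([[-0.63318907,  0.62191192, -0.46075717,  1.01841865],
       [ 0.77387527,  0.49812718, -0.39113473,  0.39635461],
       [-0.01373569, -0.60423082, -0.79669094,  0.92021974],
       [ 0.        ,  0.        ,  0.        ,  1.        ]])}
top {'K': array([[369.40845294,   0.        , 256.18780039],
       [  0.        , 369.40845294, 194.6263639 ],
       [  0.        ,   0.        ,   1.        ]]), 'k1': -0.03514561229578185, 'cam_to_world': array([[ 2.41231229e-02, -9.88682685e-01,  1.48069658e-01,
         3.88504429e-01],
       [-9.99698302e-01, -2.31717559e-02,  8.14705167e-03,
        -3.20608286e-04],
       [-4.62381495e-03, -1.48221518e-01, -9.88943377e-01,
         1.02130606e+00],
       [ 0.00000000e+00,  0.00000000e+00,  0.00000000e+00,
         1.00000000e+00]])}
{'time': 0.1, 'joint_pos': array([-1.37339815e+00,  1.31081561e-01,  1.48919174e+00, -3.47627929e-05,
        1.52299830e+00, -8.53622854e-02]), 'dq': array([-4.52013478e-04, -1.09641095e-03, -2.40761675e-03, -7.93724007e-04,
       -6.21298875e-05, -1.24355816e-03]), 'tau': array([ 9.65095933e-04, -5.70953214e+01, -5.01941299e+01, -3.61366574e-04,
        8.18056025e-03, -2.22783029e-05]), 'ee_pos': array([ 0.16733646, -0.57566912,  0.23034004]), 'orientation': array([ 9.90021983e-01,  1.40910497e-01, -6.43348782e-05, -8.37189630e-04]), 'contact_force': array([-0.41653243,  0.35152511, -0.04727892]), 'wrist_torque': array([-0.00328071, -0.07987157, -0.06052063]), 'grasp_force': 0.0, 'grip_width': 0.9982706997108414}
```

View pics/top0.png

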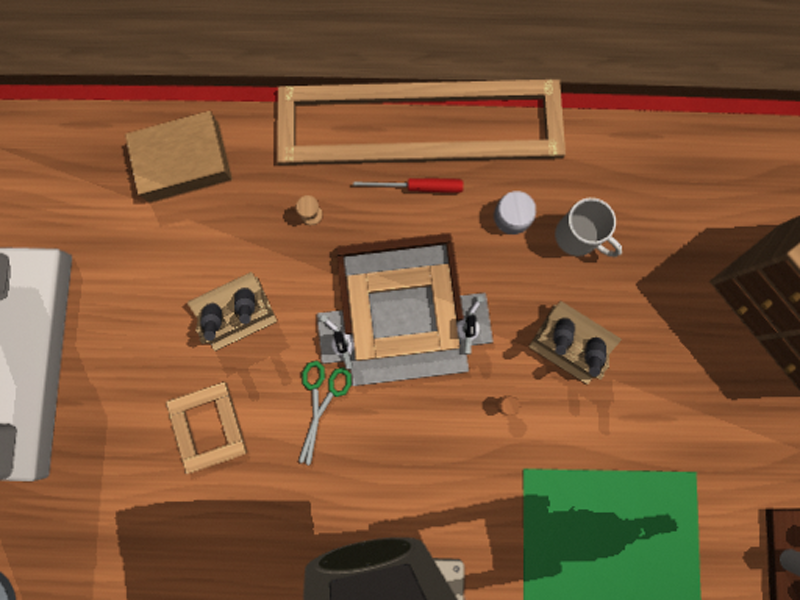

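View pics/scene0.png

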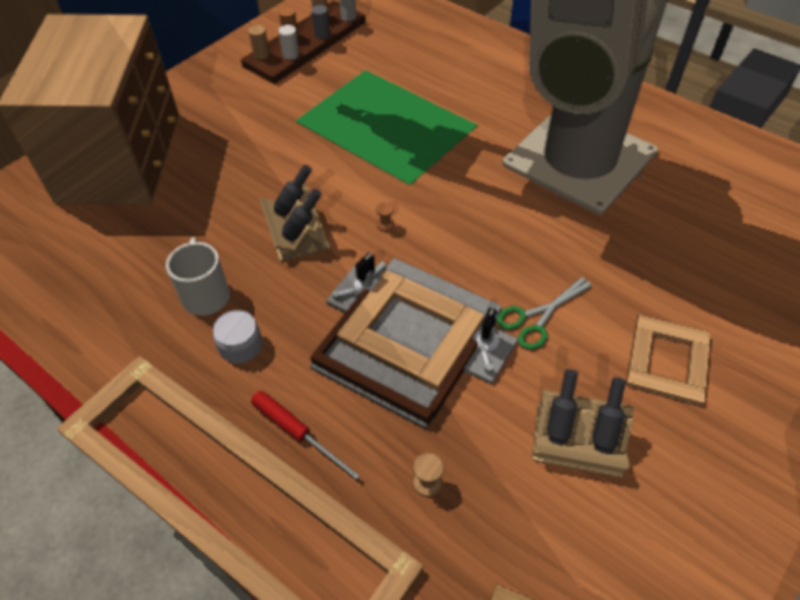

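Top view (800 px scale): the jig with a frame is at (400,310). Possible frames are the one on the jig (403,310), a small one (205,428) and a long one (420,120); the 150×180 mm one lies on the jig. Knobs are at (342,342) and (470,324). Weights are at (210,318), (243,303), (564,333) and (595,353). The look-alikes in the dark tray at (790,560) are not part of the job. I'll check this in a crop.

```bash
cat > h.py <<'E'
import numpy as np,cv2
from cell import bot
def rays(cam,uv):
    c=bot.camera_info(cam);K=c["K"];T=c["cam_to_world"]
    p=(np.atleast_2d(uv).astype(float)-K[:2,2])/[K[0,0],K[1,1]]
    q=p.copy()
    for _ in range(8): q=p/(1+c["k1"]*(q**2).sum(1,keepdims=True))
    return T[:3,3],np.c_[q,np.ones(len(q))]@T[:3,:3].T
def onz(cam,uv,z):
    o,d=rays(cam,uv); return o+d*((z-o[2])/d[:,2])[:,None]
def proj(cam,P):
    c=bot.camera_info(cam);T=c["cam_to_world"];q=(np.atleast_2d(P)-T[:3,3])@T[:3,:3];q=q[:,:2]/q[:,2:]
    q=q*(1+c["k1"]*(q**2).sum(1,keepdims=True));return q*[c["K"][0,0],c["K"][1,1]]+c["K"][:2,2]
def cloud(cam,d):
    v,u=np.mgrid[:d.shape[0],:d.shape[1]]
    o,r=rays(cam,np.c_[u.ravel(),v.ravel()])
    return (o+r*d.reshape(-1,1)).reshape(d.shape+(3,))
def obs():
    o=bot.get_obs();return o
E
python3 - <<'E'
from h import *
z=np.load("top0.npz");im=z["im"];P=cloud("top",z["d"])
cr=im[140:255,112:400];cv2.imwrite("pics/c1.png",cv2.resize(im[145:250,195:325,::-1],None,fx=6,fy=5.7,interpolation=cv2.INTER_CUBIC)) 
hsv=cv2.cvtColor(im,cv2.COLOR_RGB2HSV)
for (u,v) in [(258,200),(232,200),(285,195),(258,222),(300,206),(213,218),(250,156)]: print(u,v,hsv[v,u],P[v,u].round(4))
s=np.load("scene0.npz");Q=cloud("scene",s["d"])
for n,M,rg in(("top",P,(slice(150,250),slice(190,325))),("scene",Q,(slice(160,280),slice(190,340)))):
    h=M[rg][...,2];print(n,[(round(a,3),int(((h>a)&(h<a+.004)).sum())) for a in np.arange(-.004,.09,.004)])
E
```

```text
258 200 [ 15  14 149] [0.5249 0.0026 0.0108]
232 200 [ 15 121 212] [0.5206 0.073  0.0304]
285 195 [ 15 121 213] [ 0.5383 -0.0706  0.0264]
258 222 [ 15 124 200] [0.4629 0.0012 0.0286]
300 206 [ 0 16 16] [ 0.5032 -0.1062  0.0746]
213 218 [162  10 123] [0.4723 0.125  0.0101]
250 156 [ 10 171  70] [0.6435 0.0274 0.0329]
top [(np.float64(-0.004), 2717), (np.float64(0.0), 2448), (np.float64(0.004), 220), (np.float64(0.008), 2185), (np.float64(0.012), 1921), (np.float64(0.016), 159), (np.float64(0.02), 185), (np.float64(0.024), 854), (np.float64(0.028), 2159), (np.float64(0.032), 322), (np.float64(0.036), 3), (np.float64(0.04), 6), (np.float64(0.044), 11), (np.float64(0.048), 9), (np.float64(0.052), 3), (np.float64(0.056), 2), (np.float64(0.06), 3), (np.float64(0.064), 6), (np.float64(0.068), 12), (np.float64(0.072), 76), (np.float64(0.076), 52), (np.float64(0.08), 2), (np.float64(0.084), 0), (np.float64(0.088), 0)]
scene [(np.float64(-0.004), 6371), (np.float64(0.0), 1541), (np.float64(0.004), 868), (np.float64(0.008), 2779), (np.float64(0.012), 665), (np.float64(0.016), 353), (np.float64(0.02), 682), (np.float64(0.024), 2171), (np.float64(0.028), 1129), (np.float64(0.032), 26), (np.float64(0.036), 15), (np.float64(0.04), 24), (np.float64(0.044), 25), (np.float64(0.048), 21), (np.float64(0.052), 16), (np.float64(0.056), 25), (np.float64(0.06), 22), (np.float64(0.064), 24), (np.float64(0.068), 34), (np.float64(0.072), 98), (np.float64(0.076), 16), (np.float64(0.08), 0), (np.float64(0.084), 0), (np.float64(0.088), 0)]
```

View pics/c1.png

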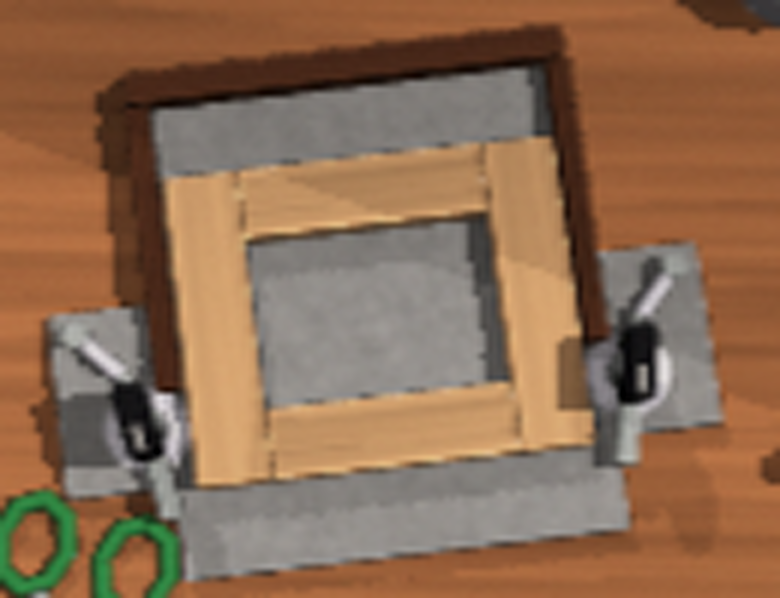

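```bash
cat > det.py <<'E'
from h import *
from scipy.optimize import least_squares
def frame(im,z=.030,w=(190,140,330,255)):
    h=cv2.cvtColor(im,cv2.COLOR_RGB2HSV);m=((h[...,0]>11)&(h[...,0]<20)&(h[...,1]>90)&(h[...,1]<150)&(h[...,2]>120)).astype(np.uint8)
    k=np.zeros_like(m);k[w[1]:w[3],w[0]:w[2]]=1;m*=k
    c=max(cv2.findContours(m,cv2.RETR_EXTERNAL,cv2.CHAIN_APPROX_NONE)[0],key=cv2.contourArea)[:,0]
    X=onz("top",c,z)[:,:2]*1000
    (cx,cy),(a,b),t=cv2.minAreaRect(X.astype(np.float32))
    return (cx,cy),(a,b),t
def knobs(im,P,cam):
    r=[]
    m=((P[...,2]>.066)&(P[...,2]<.084)&(im.max(2)<75)).astype(np.uint8)
    n,l,s,c=cv2.connectedComponentsWithStats(m)
    for i in range(1,n):
        x=P[l==i][:,:2].mean(0)
        if s[i,4]>15 and .35<x[0]<.65 and abs(x[1])<.18:
            v,u=np.nonzero(l==i);q=onz(cam,np.c_[u,v],.076)[:,:2]*1000
            (cx,cy),(a,b),t=cv2.minAreaRect(q.astype(np.float32)); e,V=np.linalg.eigh(np.cov(q.T))
            r.append((s[i,4],q.mean(0).round(1),(round(cx,1),round(cy,1)),np.round((a,b),1),np.degrees(np.arctan2(V[1,1],V[0,1])).round(0)))
    return r
S=np.array([[0,13],[12,13],[12.1,17],[58,17],[66,9],[105,9]])
def weights(ims):
    pts=[]
    for cam,im,P in ims:
        m=(im.max(2)<85)&(P[...,2]>.035)&(P[...,2]<.14)&(P[...,0]>.3)&(P[...,0]<.75)&(abs(P[...,1])<.5)
        m=cv2.erode(m.astype(np.uint8),np.ones((2,2)))>0
        pts.append(P[m]*1000)
    return pts
E
python3 - <<'E'
from det import *
D={n:np.load(n+"0.npz") for n in("top","scene")}
C={n:cloud(n,D[n]["d"]) for n in D}
print(frame(D["top"]["im"]))
for n in D: print(n,knobs(D[n]["im"],C[n],n))
p=weights([(n,D[n]["im"],C[n]) for n in D])
for q in p:
    from scipy.cluster.hierarchy import fcluster,linkage
    l=fcluster(linkage(q,"single"),9,"distance")
    for i in set(l):
        if (l==i).sum()>25: x=q[l==i];print((l==i).sum(),x.mean(0).round(),x[x[:,2].argsort()][-8:].mean(0).round())
E
```

```text
((525.2677001953125, 4.597541809082031), (149.39486694335938, 179.94268798828125), 7.995146751403809)
top [(np.int32(54), array([ 499.3, -109.3]), (498.0, -110.0), array([31.2, 12.9]), np.float64(175.0)), (np.int32(63), array([467.7, 105.8]), (466.8, 106.0), array([33.5, 13.7]), np.float64(-160.0))]
scene [(np.int32(50), array([ 504.9, -105.8]), (503.4, -105.8), array([32.2, 14. ]), np.float64(175.0)), (np.int32(73), array([472.9, 110.2]), (471.4, 109.3), array([36.7, 13.7]), np.float64(-162.0))]
165 [ 695. -335.   62.] [ 677. -344.   84.]
144 [ 655. -284.   61.] [ 674. -270.   85.]
43 [ 500. -109.   74.] [ 501. -109.   79.]
218 [ 484. -260.   82.] [ 461. -249.  113.]
230 [ 452. -312.   82.] [ 432. -301.  113.]
36 [469. 105.  75.] [472. 107.  78.]
194 [521. 264.  84.] [502. 258. 114.]
215 [493. 318.  82.] [472. 313. 114.]
264 [ 664. -339.   57.] [ 665. -338.   77.]
309 [ 690. -279.   56.] [ 690. -278.   76.]
122 [ 502. -105.   57.] [ 503. -107.   76.]
278 [ 490. -257.   69.] [ 464. -244.  110.]
237 [ 458. -309.   68.] [ 431. -297.  109.]
103 [474. 112.  63.] [469. 107.  76.]
536 [503. 328.  71.] [473. 314. 112.]
504 [531. 275.  70.] [500. 260. 112.]
```

```bash
cat >> det.py <<'E'
def fitw(X,g,tilt=None):
    def ax(a,t): return np.array([np.sin(t)*np.cos(a),np.sin(t)*np.sin(a),np.cos(t)])
    def f(p):
        t=p[4] if tilt is None else tilt
        A=ax(p[3],t);d=X-p[:3];s=d@A;r=np.linalg.norm(d-s[:,None]*A,axis=1)
        pr=np.interp(s,S[:,0],S[:,1]);side=np.abs(r-pr);cap=np.abs(s-105)+np.maximum(r-9,0)
        return np.minimum(side,cap)*(1) 
    best=None
    for a0 in g[1]:
        t0=.61 if tilt is None else tilt
        p0=np.r_[g[0]-105*ax(a0,t0),a0,t0]
        q=least_squares(f,p0 if tilt is None else p0[:4],loss="soft_l1",f_scale=2)
        if best is None or q.cost<best.cost: best=q
    p=best.x;t=p[4] if tilt is None else tilt
    return p,p[:3]+85*ax(p[3],t),best.cost/len(X)
E
python3 - <<'E'
from det import *
D={n:np.load(n+"0.npz") for n in("top","scene")}
C={n:cloud(n,D[n]["d"]) for n in D}
p=weights([(n,D[n]["im"],C[n]) for n in D])
tips=np.array([[462,-247,113],[431,-299,113],[501,259,114],[472,313,114]])
for T in tips:
    for k,X in(("top",p[0]),("scene",p[1]),("both",np.vstack(p))):
        Y=X[np.linalg.norm(X[:,:2]-T[:2],axis=1)<90]
        oth=min((np.linalg.norm(o-T),i) for i,o in enumerate(tips) if np.linalg.norm(o-T)>1)[1]
        d=(tips[oth]-T)/np.linalg.norm(tips[oth]-T)
        Y=Y[(Y-T)@d<31]
        Y=Y[(Y-T)@d>-31]
        for tl in(.61,None):
            q,g,c=fitw(Y,(T,np.radians([150,180,210])),tl);print(k,len(Y),"foot",q[:3].round(1),"az",np.degrees(q[3]).round(1),"tilt",q[4:].round(2),"grip85",g.round(1),c.round(2))
E
```

```text
top 230 foot [ 509.1 -278.6   23.6] az 147.7 tilt [] grip85 [ 467.9 -252.6   93.3] 1.13
top 230 foot [ 509.2 -278.8   23.8] az 147.6 tilt [0.61] grip85 [ 467.9 -252.5   93.2] 1.13
scene 286 foot [ 508.  -279.5   22.1] az 149.4 tilt [] grip85 [ 466.  -254.7   91.7] 2.17
scene 286 foot [ 507.6 -279.1   21.9] az 149.7 tilt [0.6] grip85 [ 466.2 -254.9   92.1] 2.17
both 516 foot [ 508.2 -279.4   23.2] az 148.4 tilt [] grip85 [ 466.7 -253.9   92.9] 2.01
both 516 foot [ 508.1 -279.3   22.9] az 148.5 tilt [0.6] grip85 [ 467.  -254.1   92.9] 2.02
top 238 foot [ 476.7 -331.3   23.7] az 148.3 tilt [] grip85 [ 435.3 -305.7   93.4] 0.94
top 238 foot [ 476.7 -331.3   23.7] az 148.2 tilt [0.61] grip85 [ 435.3 -305.6   93.4] 0.94
scene 239 foot [ 475.2 -332.8   22. ] az 148.6 tilt [] grip85 [ 433.7 -307.4   91.6] 1.32
scene 239 foot [ 475.1 -332.7   21.9] az 148.7 tilt [0.61] grip85 [ 433.7 -307.5   91.7] 1.32
both 477 foot [ 475.7 -333.1   23. ] az 147.1 tilt [] grip85 [ 434.8 -306.6   92.7] 1.49
both 477 foot [ 475.4 -332.6   22.7] az 147.6 tilt [0.6] grip85 [ 435.  -307.    92.9] 1.49
top 201 foo
[... 306 characters left out ...]
4.7 261.3  91.4] 1.1
both 715 foot [548.  284.2  22.5] az 209.1 tilt [] grip85 [505.4 260.6  92.2] 1.27
both 715 foot [548.  284.3  22.6] az 209.1 tilt [0.61] grip85 [505.4 260.5  92.2] 1.27
top 219 foot [521.7 338.8  23.5] az 207.2 tilt [] grip85 [478.4 316.5  93.2] 0.82
top 219 foot [521.9 339.1  23.7] az 207.5 tilt [0.62] grip85 [478.3 316.4  93. ] 0.82
scene 554 foot [519.5 339.2  22.2] az 208.5 tilt [] grip85 [476.7 316.   91.9] 1.11
scene 554 foot [519.8 339.2  22.6] az 208.0 tilt [0.62] grip85 [476.3 316.   91.8] 1.12
both 773 foot [519.9 339.1  22.5] az 208.6 tilt [] grip85 [477.2 315.8  92.2] 1.22
both 773 foot [519.9 339.1  22.5] az 208.6 tilt [0.61] grip85 [477.2 315.8  92.2] 1.22
```

Request:
{"method": "drive_tool", "body": {
  "targets": "0 0 0 0 0 -8 0; 50 60 0 0 0 -8 0; 90 110 0 0 0 -8 0;120 160 0 0 0 -8 0;150 210 0 0 0 -8 0"
}}

```text
time: 0.6
ee_pos: [0.2867, -0.4137, 0.2307]
orientation: [0.997, 0.071, -0.0, -0.0]
contact_force: [0.8, -0.4, 0.5]
grip_width: 0.14
grasp_force: 0.0
```

Request:
{"method": "drive_tool", "body": {
  "targets": "50 150 -50 0 0 0 0; 90 300 -100 0 0 0 0; 100 360 -100 0 0 0 0;100 360 -100 0 0 0 0;100 360 -100 0 0 0 0"
}}

```text
time: 1.1
ee_pos: [0.3517, -0.182, 0.1638]
orientation: [0.997, 0.071, -0.0, -0.0]
contact_force: [1.5, 0.4, 0.7]
grip_width: -0.0
grasp_force: 0.0
```

Request:
{"method": "drive_tool", "body": {
  "targets": "0 0 0 0 0 0 0; 0 0 0 0 0 0 0; 0 0 0 0 0 0 0;0 0 0 0 0 0 0;0 0 0 0 0 0 0"
}}

```text
time: 1.6
ee_pos: [0.3517, -0.1851, 0.1648]
orientation: [0.998, 0.07, 0.0, 0.0]
contact_force: [0.5, -1.4, -1.1]
grip_width: 0.003
grasp_force: 0.0
```

Request:
{"method": "drive_tool", "body": {
  "targets": "60 173 0 0 0 0 0;60 173 0 0 0 0 0;60 173 -30 0 0 0 0;60 173 -80 0 0 0 0;60 173 -100 0 0 0 0"
}}

```text
time: 2.1
ee_pos: [0.4135, -0.0096, 0.0643]
orientation: [0.997, 0.072, 0.002, 0.0]
contact_force: [0.2, -0.9, 0.6]
grip_width: 0.002
grasp_force: 0.0
```

Request:
{"method": "drive_tool", "body": {
  "targets": "0 0 0 0 0 0 0;0 0 0 0 0 0 0;0 0 0 0 0 0 0"
}}

```text
time: 2.4
ee_pos: [0.4135, -0.0122, 0.0668]
orientation: [0.997, 0.071, 0.001, 0.0]
contact_force: [0.7, -0.2, 0.9]
grip_width: -0.001
grasp_force: 0.0
```

Request:
{"method": "drive_tool", "body": {
  "targets": "0 0 -45 0 0 0 0;0 0 -45 0 0 0 0;10 1.4 -45 0 0 0 0;20 2.8 -45 0 0 0 0;26 3.7 -45 0 0 0 0"
}}

```text
time: 2.9
ee_pos: [0.4404, -0.0079, 0.022]
orientation: [0.997, 0.071, 0.002, 0.0]
contact_force: [-2.1, -0.2, 1.7]
grip_width: 0.003
grasp_force: 1.1
```

Request:
{"method": "drive_tool", "body": {
  "targets": "5 .7 0 0 0 0 0;10 1.4 0 0 0 0 0;15 2.1 0 0 0 0 0;20 2.8 0 0 0 0 0;24 3.4 0 0 0 0 0"
}}

```text
time: 3.4
ee_pos: [0.4622, -0.0037, 0.0195]
orientation: [0.997, 0.072, -0.0, -0.0]
contact_force: [-2.2, -0.2, 1.6]
grip_width: -0.0
grasp_force: 1.2
```

Request:
{"method": "drive_tool", "body": {
  "targets": "3 .4 0 0 0 0 0;6 .8 0 0 0 0 0;9 1.3 0 0 0 0 0;12 1.7 0 0 0 0 0;13 1.8 0 0 0 0 0"
}}

```text
time: 3.9
ee_pos: [0.4752, -0.0019, 0.0195]
orientation: [0.997, 0.072, 0.0, -0.0]
contact_force: [-2.2, -0.9, 1.1]
grip_width: 0.001
grasp_force: 1.1
```

Request:
{"method": "drive_tool", "body": {
  "targets": ".7 .1 0 0 0 0 0;1.4 .2 0 0 0 0 0;2 .3 0 0 0 0 0;2.5 .4 0 0 0 0 0;3 .4 0 0 0 0 0"
}}

```text
time: 4.4
ee_pos: [0.4765, -0.0018, 0.0193]
orientation: [0.997, 0.072, -0.002, 0.0]
contact_force: [-9.2, -2.7, 8.0]
grip_width: -0.0
grasp_force: 5.1
```

Request:
{"method": "drive_tool", "body": {
  "targets": ".7 .1 0 0 0 0 0;1.4 .2 0 0 0 0 0;1.4 .2 0 0 0 0 0"
}}

```text
time: 4.7
ee_pos: [0.4767, -0.0018, 0.0189]
orientation: [0.997, 0.072, -0.003, 0.0]
contact_force: [-13.1, -3.6, 10.1]
grip_width: -0.001
grasp_force: 7.1
```

Request:
{"method": "drive_tool", "body": {
  "targets": "-20 -2.8 0 0 0 0 0;-40 -6 10 0 0 0 0;-50 -7 60 0 0 0 0;-50 -7 110 0 0 0 0;-50 -7 110 0 0 0 0"
}}

```text
time: 5.2
ee_pos: [0.4342, -0.0091, 0.1374]
orientation: [0.997, 0.071, 0.007, 0.001]
contact_force: [1.5, 0.1, -0.3]
grip_width: 0.001
grasp_force: 0.0
```

Run:
```python
from det import *
im,d=bot.get_image("top");np.savez("top1.npz",im=im,d=d);P=cloud("top",d)
print(frame(im),knobs(im,P,"top"))
cv2.imwrite("pics/t1.png",cv2.resize(im[130:260,180:340,::-1],None,fx=5,fy=4.6,interpolation=cv2.INTER_CUBIC))
```

```text
((595.8677368164062, 13.1353759765625), (95.49861907958984, 185.04995727539062), 2.218578815460205) []
```

View pics/t1.png

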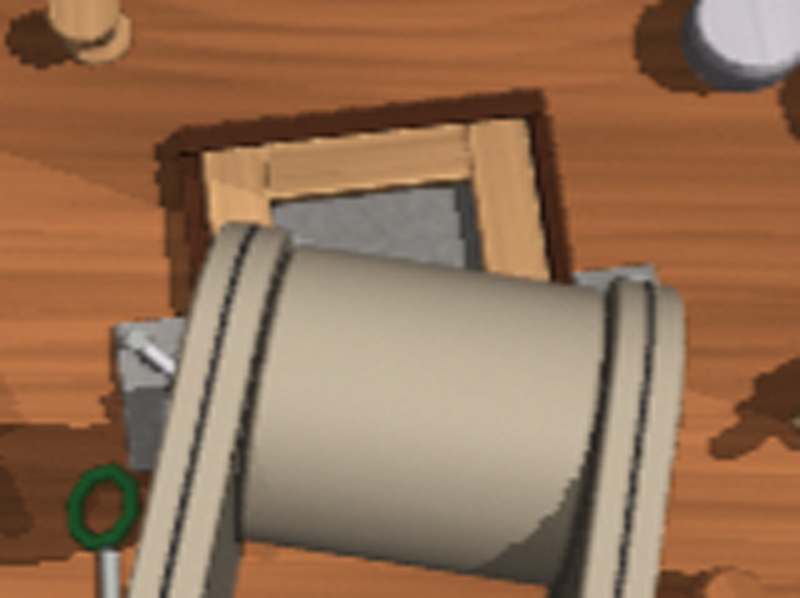

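The frame's far edge (crop y≈125-150) lies flush against the stop bar, and the push force climbed at that point, so it is home. Next is the left knob.

Request:
{"method": "drive_tool", "body": {
  "targets": "10 40 0 0 0 5 45;20 80 0 0 0 10 45;33 116 0 0 0 10 45;33 116 0 0 0 10 45;33 116 0 0 0 10 45"
}}

```text
time: 5.75
ee_pos: [0.4618, 0.1083, 0.1285]
orientation: [0.987, 0.159, -0.001, 0.0]
contact_force: [-0.1, -0.8, -0.0]
grip_width: 0.527
grasp_force: 0.0
```

Request:
{"method": "drive_tool", "body": {
  "targets": "0 0 0 0 0 0 45;0 0 0 0 0 0 45"
}}

```text
time: 5.95
ee_pos: [0.462, 0.1067, 0.1291]
orientation: [0.988, 0.158, -0.0, 0.0]
contact_force: [-1.4, 1.0, -0.6]
grip_width: 0.525
grasp_force: 0.0
```

Run:
```python
from det import *
im,d=bot.get_image("scene");P=cloud("scene",d)
print(bot.get_obs()["grip_width"],bot.get_obs()["ee_pos"],knobs(im,P,"scene"))
```

```text
0.5272863059693694 [0.46210753 0.10671023 0.1293399 ] [(np.int32(53), array([ 504.9, -105.4]), (503.9, -105.8), array([33.2, 14. ]), np.float64(176.0)), (np.int32(71), array([472.4, 110.4]), (471.2, 109.8), array([36.7, 13.4]), np.float64(-162.0))]
```

Request:
{"method": "drive_tool", "body": {
  "targets": "6 0.5 0 0 0 0 45;6 .5 -40 0 0 0 45;6 .5 -80 0 0 0 45;6 .5 -88 0 0 0 45;6 .5 -88 0 0 0 45"
}}

```text
time: 6.5
ee_pos: [0.467, 0.1076, 0.0403]
orientation: [0.987, 0.158, -0.002, -0.0]
contact_force: [0.4, -0.0, 0.4]
grip_width: 0.528
grasp_force: 0.0
```

Request:
{"method": "drive_tool", "body": {
  "targets": "0 0 0 0 0 0 0;0 0 0 0 0 0 0;0 0 0 0 0 0 0;0 0 0 0 0 0 0;0 0 0 0 0 0 0"
}}

```text
time: 7.0
ee_pos: [0.4703, 0.1081, 0.0442]
orientation: [0.987, 0.158, 0.002, 0.0]
contact_force: [-1.4, -2.2, 4.2]
grip_width: 0.186
grasp_force: 58.5
```

Request:
{"method": "drive_tool", "body": {
  "targets": "0 0 0 0 0 8 0;0 0 0 0 0 16 0;0 0 0 0 0 24 0;0 0 0 0 0 32 0;0 0 0 0 0 40 0"
}}

```text
time: 7.5
ee_pos: [0.4685, 0.1103, 0.0441]
orientation: [0.872, 0.489, 0.001, -0.002]
contact_force: [-11.3, 11.0, 15.2]
grip_width: 0.184
grasp_force: 59.8
```

Request:
{"method": "drive_tool", "body": {
  "targets": "0 0 0 0 0 8 0;0 0 0 0 0 16 0;0 0 0 0 0 24 0;0 0 0 0 0 32 0;0 0 0 0 0 38 0"
}}

```text
time: 8.0
ee_pos: [0.4658, 0.111, 0.0439]
orientation: [0.665, 0.746, -0.0, -0.003]
contact_force: [-26.8, 13.5, 28.4]
grip_width: 0.182
grasp_force: 61.6
```

Request:
{"method": "drive_tool", "body": {
  "targets": "0 0 0 0 0 1 0;0 0 0 0 0 2 0;0 0 0 0 0 2 0"
}}

```text
time: 8.3
ee_pos: [0.4657, 0.111, 0.0439]
orientation: [0.654, 0.756, -0.0, -0.004]
contact_force: [-26.3, 12.4, 27.9]
grip_width: 0.182
grasp_force: 61.5
```

Run:
```python
from det import *
im,d=bot.get_image("scene");o=bot.get_obs();print(o["wrist_torque"],o["contact_force"],o["ee_pos"])
cv2.imwrite("pics/s2.png",cv2.resize(im[130:290,190:350,::-1],None,fx=3.7,fy=3.7,interpolation=cv2.INTER_CUBIC))
```

```text
[ 2.05830865  4.4909612  -0.01202071] [-25.05085918  13.43295464  26.78229231] [0.46565577 0.11101329 0.04385313]
```

View pics/s2.png

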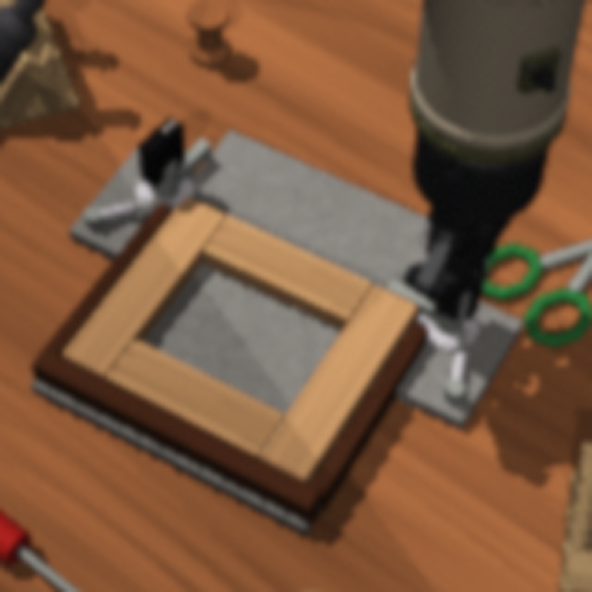

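The picture shows the left finger at (415,290) swung behind the frame's near edge. The tool yaw of 98° matches latched. Release and go up.

Request:
{"method": "drive_tool", "body": {
  "targets": "0 0 0 0 0 0 45;0 0 0 0 0 0 45;0 0 0 0 0 0 45;0 0 30 0 0 0 45;0 0 70 0 0 0 45"
}}

```text
time: 8.85
ee_pos: [0.4665, 0.1076, 0.1105]
orientation: [0.655, 0.756, -0.002, -0.001]
contact_force: [0.9, 0.5, -0.0]
grip_width: 0.528
grasp_force: 0.0
```

Request:
{"method": "drive_tool", "body": {
  "targets": "-20 -30 30 0 0 8.5 45;-20 -80 30 0 0 17 45;-10 -120 30 0 0 25 45;0 -160 30 0 0 34 45;10 -200 30 0 0 42 45"
}}

```text
time: 9.35
ee_pos: [0.4784, -0.091, 0.1426]
orientation: [0.363, 0.932, 0.0, 0.001]
contact_force: [0.5, -0.1, 0.7]
grip_width: 0.527
grasp_force: 0.0
```

Request:
{"method": "drive_tool", "body": {
  "targets": "0 0 0 0 0 8.5 45;0 0 0 0 0 17 45;0 0 0 0 0 25 45;0 0 0 0 0 34 45;0 0 0 0 0 37 45"
}}

```text
time: 9.85
ee_pos: [0.4781, -0.0894, 0.1421]
orientation: [0.049, 0.999, -0.0, 0.0]
contact_force: [-0.2, 0.8, -0.5]
grip_width: 0.527
grasp_force: 0.0
```

Run:
```python
from det import *
im,d=bot.get_image("scene");o=bot.get_obs();print(o["joint_pos"],o["orientation"],o["ee_pos"]);print(knobs(im,cloud("scene",d),"scene"))
```

```text
[-2.90050519e-01 -1.20784637e-01  1.90538206e+00 -1.69834916e-04
  1.35594774e+00 -1.76399118e+00] [ 4.83908616e-02  9.98828335e-01 -2.05885390e-04  4.88677682e-04] [ 0.47806275 -0.08931763  0.14209545]
[(np.int32(51), array([ 504.8, -105.7]), (503.4, -105.8), array([32.2, 14. ]), np.float64(174.0)), (np.int32(89), array([471.3, 110.1]), (471.6, 110.1), array([17.4, 34.6]), np.float64(96.0))]
```

Request:
{"method": "drive_tool", "body": {
  "targets": "19.5 -20 0 0 0 4 45;19.5 -20 -30 0 0 4 45;19.5 -20 -70 0 0 4 45;19.5 -20 -95 0 0 4 45;19.5 -20 -95 0 0 4 45"
}}

```text
time: 10.4
ee_pos: [0.494, -0.1081, 0.0427]
orientation: [0.017, 1.0, 0.001, -0.003]
contact_force: [-0.6, 0.8, 0.4]
grip_width: 0.525
grasp_force: 0.0
```

Request:
{"method": "drive_tool", "body": {
  "targets": "0 0 0 0 0 0 0;0 0 0 0 0 0 0;0 0 0 0 0 0 0;0 0 0 0 0 0 0;0 0 0 0 0 0 0"
}}

```text
time: 10.9
ee_pos: [0.4989, -0.1107, 0.0493]
orientation: [0.017, 1.0, -0.002, 0.002]
contact_force: [-1.7, -6.7, 1.2]
grip_width: 0.15
grasp_force: 68.3
```

Request:
{"method": "drive_tool", "body": {
  "targets": "0 0 0 0 0 -8 0;0 0 0 0 0 -16 0;0 0 0 0 0 -24 0;0 0 0 0 0 -32 0;0 0 0 0 0 -40 0"
}}

```text
time: 11.4
ee_pos: [0.4988, -0.1113, 0.0493]
orientation: [0.36, 0.933, -0.001, 0.002]
contact_force: [-2.1, -9.8, 3.4]
grip_width: 0.15
grasp_force: 68.3
```

Request:
{"method": "drive_tool", "body": {
  "targets": "0 0 0 0 0 -8 0;0 0 0 0 0 -16 0;0 0 0 0 0 -24 0;0 0 0 0 0 -32 0;0 0 0 0 0 -39 0"
}}

```text
time: 11.9
ee_pos: [0.4983, -0.1117, 0.0493]
orientation: [0.651, 0.759, -0.001, 0.003]
contact_force: [-6.7, -11.0, 4.5]
grip_width: 0.156
grasp_force: 68.7
```

Request:
{"method": "drive_tool", "body": {
  "targets": "0 0 0 0 0 -1 0;0 0 0 0 0 -1 0;0 0 0 0 0 -1 0"
}}

```text
time: 12.2
ee_pos: [0.4983, -0.1117, 0.0493]
orientation: [0.656, 0.755, -0.001, 0.003]
contact_force: [-6.1, -11.7, 3.5]
grip_width: 0.15
grasp_force: 68.7
```

Run:
```python
from det import *
o=bot.get_obs();print(o["wrist_torque"],o["contact_force"],o["ee_pos"])
```

```text
[-1.82520564  0.82799018  0.08610546] [ -6.0869635  -11.6970217    3.48318192] [ 0.49830762 -0.11167867  0.04933156]
```

Request:
{"method": "drive_tool", "body": {
  "targets": "0 0 0 0 0 0 45;0 0 0 0 0 0 45;0 0 0 0 0 0 45;0 0 50 0 0 0 45;0 0 90 0 0 0 45"
}}

```text
time: 12.7
ee_pos: [0.4965, -0.1083, 0.1375]
orientation: [0.655, 0.755, -0.0, -0.001]
contact_force: [1.6, 0.0, 0.7]
grip_width: 0.526
grasp_force: 0.0
```

Request:
{"method": "drive_tool", "body": {
  "targets": "-10 -30 30 0 0 8 45;-30 -70 40 0 0 16 45;-50 -110 40 0 0 25 45;-70 -140 40 0 0 33 45;-70 -150 40 0 0 41 45"
}}

```text
time: 13.2
ee_pos: [0.4255, -0.2613, 0.1772]
orientation: [0.354, 0.935, -0.001, 0.0]
contact_force: [0.4, 1.0, 0.1]
grip_width: 0.528
grasp_force: 0.0
```

Request:
{"method": "drive_tool", "body": {
  "targets": "0 0 0 0 0 8 45;0 0 0 0 0 9 45;0 0 0 0 0 9 45"
}}

```text
time: 13.5
ee_pos: [0.4274, -0.2586, 0.1768]
orientation: [0.283, 0.959, 0.0, 0.0]
contact_force: [-0.5, -0.4, 0.6]
grip_width: 0.528
grasp_force: 0.0
```

Run:
```python
from det import *
im,d=bot.get_image("top");im2,d2=bot.get_image("scene");o=bot.get_obs();print(o["orientation"],o["ee_pos"]);
print(frame(im),knobs(im,cloud("top",d),"top"),knobs(im2,cloud("scene",d2),"scene"))
a=cv2.resize(im[145:250,195:325,::-1],(400,323));b=cv2.resize(im2[150:280,190:350,::-1],(400,323))
cv2.imwrite("pics/l3.png",np.hstack([a,b]))
```

```text
[2.82798601e-01 9.59179308e-01 4.26976868e-05 7.09442159e-05] [ 0.42745754 -0.25838853  0.17667557]
((562.7499389648438, 10.882713317871094), (149.4237518310547, 180.68359375), 8.284342765808105) [(np.int32(61), array([ 498.7, -110.7]), (498.3, -109.1), array([13.7, 31.7]), np.float64(97.0)), (np.int32(62), array([466.1, 106.9]), (466.7, 105.4), array([13.8, 33.7]), np.float64(95.0))] [(np.int32(59), array([ 503.5, -108.2]), (503.6, -107.4), array([17.5, 34.2]), np.float64(92.0)), (np.int32(83), array([471.8, 110.3]), (471.7, 109.4), array([17.5, 33.2]), np.float64(106.0))]
```

View pics/l3.png

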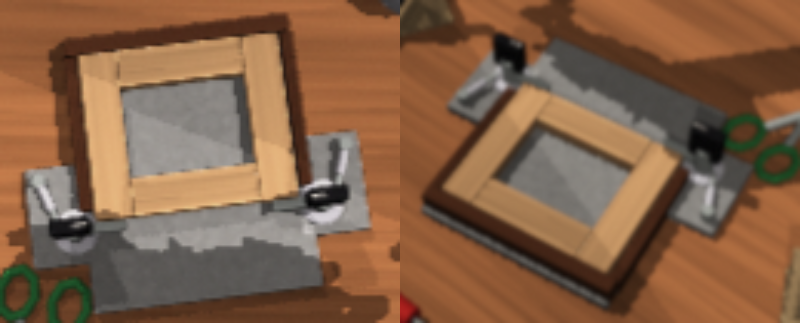

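Both knobs read about 97°, latched, with the steel fingers behind the frame's near edge at (105,225) and (295,205). Next are the weights, starting with the near one on the right.

Request:
{"method": "drive_tool", "body": {
  "targets": "0 0 0 -3.7 -5.9 0 45;0 0 0 -7.4 -11.9 0 45;5 10 0 -11.1 -17.8 0 45;10 20 -10 -14.8 -23.8 0 45;13 21 -30 -18.5 -29.7 0 45"
}}

```text
time: 14.1
ee_pos: [0.4421, -0.2376, 0.1493]
orientation: [0.269, 0.914, -0.081, 0.294]
contact_force: [0.8, -0.7, 0.3]
grip_width: 0.529
grasp_force: 0.0
```

Request:
{"method": "drive_tool", "body": {
  "targets": "0 0 0 0 0 0 45;0 0 0 0 0 0 45;0 0 0 0 0 0 45"
}}

```text
time: 14.4
ee_pos: [0.4425, -0.2395, 0.1516]
orientation: [0.269, 0.914, -0.081, 0.291]
contact_force: [1.1, 0.2, 1.2]
grip_width: 0.526
grasp_force: 0.0
```

```bash
cat > tp.py <<'E'
from h import *
from scipy.spatial.transform import Rotation as R
o=bot.get_obs();r=R.from_quat(o["orientation"]).as_matrix()
print("t",o["time"],"tcp",(o["ee_pos"]*1000).round(1),"x",r[:,0].round(3),"y",r[:,1].round(3),"z",r[:,2].round(3),"q",o["joint_pos"].round(2),"w",round(o["grip_width"]*85.4,1),"F",o["contact_force"].round(1))
E
python3 tp.py
```

```text
t 14.4 tcp [ 442.5 -239.5  151.6] x [-0.686  0.444 -0.577] y [0.539 0.842 0.008] z [ 0.489 -0.305 -0.817] q [-0.63 -0.74  2.46  0.06  0.81 -1.65] w 44.9 F [1.1 0.2 1.2]
```

Request:
{"method": "drive_tool", "body": {
  "targets": "8 -3 -17 0 0 0 45;12 -7 -30 0 0 0 45;20 -12 -46 0 0 0 45;28 -16 -63 0 0 0 45;32 -18.6 -71 0 0 0 45"
}}

```text
time: 14.9
ee_pos: [0.475, -0.2586, 0.0777]
orientation: [0.269, 0.915, -0.081, 0.29]
contact_force: [-0.1, 0.2, 0.3]
grip_width: 0.528
grasp_force: 0.0
```

Request:
{"method": "drive_tool", "body": {
  "targets": "0 0 0 0 0 0 45;0 0 0 0 0 0 45;0 0 0 0 0 0 45"
}}

```text
time: 15.2
ee_pos: [0.4735, -0.2575, 0.0777]
orientation: [0.269, 0.915, -0.081, 0.291]
contact_force: [0.0, -0.5, -0.5]
grip_width: 0.53
grasp_force: 0.0
```

```bash
python3 tp.py;python3 - <<'E'
from det import *
im,d=bot.get_image("scene");im2,d=bot.get_image("top")
cv2.imwrite("pics/g4.png",np.hstack([cv2.resize(im[80:190,140:250,::-1],(400,400)),cv2.resize(im2[170:270,310:410,::-1],(400,400))]))
E
```

```text
t 15.2 tcp [ 473.5 -257.5   77.7] x [-0.687  0.444 -0.575] y [0.539 0.843 0.008] z [ 0.488 -0.304 -0.818] q [-0.62 -0.44  2.42  0.06  0.55 -1.66] w 45.2 F [ 0.  -0.5 -0.5]
```

View pics/g4.png

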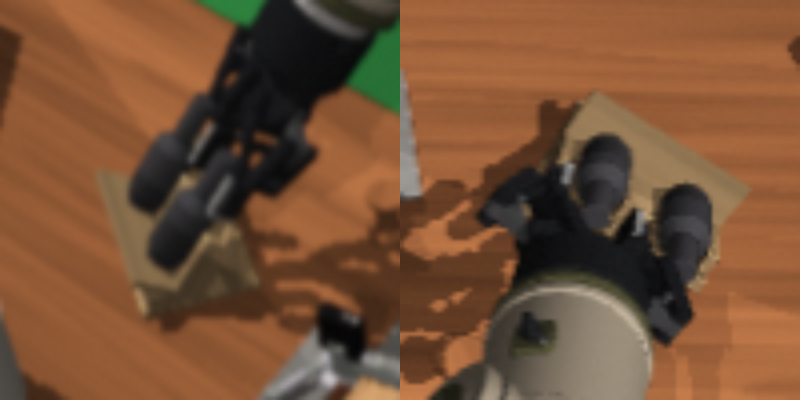

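The fingers straddle the stem cleanly; close.

Request:
{"method": "drive_tool", "body": {
  "targets": "0 0 0 0 0 0 0;0 0 0 0 0 0 0;0 0 0 0 0 0 0;0 0 0 0 0 0 0;0 0 0 0 0 0 0"
}}

```text
time: 15.8
ee_pos: [0.4724, -0.2567, 0.0763]
orientation: [0.269, 0.915, -0.081, 0.29]
contact_force: [-5.3, 1.8, 6.3]
grip_width: 0.188
grasp_force: 58.2
```

```bash
python3 tp.py
```

```text
t 15.8 tcp [ 472.4 -256.7   76.3] x [-0.687  0.445 -0.574] y [0.538 0.843 0.008] z [ 0.487 -0.304 -0.819] q [-0.62 -0.44  2.42  0.06  0.55 -1.66] w 16.1 F [-5.3  1.8  6.3]
```

Request:
{"method": "drive_tool", "body": {
  "targets": "-5 3 8 0 0 0 0;-12 7.5 20 0 0 0 0;-20 12 34 0 0 0 0;-28 17 50 0 0 0 0;-33 20 66 0 0 0 0"
}}

```text
time: 16.3
ee_pos: [0.4379, -0.2356, 0.1407]
orientation: [0.269, 0.915, -0.08, 0.288]
contact_force: [0.5, -0.9, -3.2]
grip_width: 0.186
grasp_force: 58.8
```

```bash
python3 tp.py
```

```text
t 16.3 tcp [ 437.9 -235.6  140.7] x [-0.689  0.446 -0.571] y [0.538 0.843 0.008] z [ 0.485 -0.302 -0.821] q [-0.63 -0.75  2.48  0.05  0.81 -1.65] w 15.9 F [ 0.5 -0.9 -3.2]
```

Request:
{"method": "drive_tool", "body": {
  "targets": "10 10 20 0 0 0 0;30 20 40 3.7 5.9 0 0;55 30 60 7.4 11.9 0 0;80 50 60 11.1 17.8 0 0;100 70 60 14.8 23.8 0 0"
}}

```text
time: 16.8
ee_pos: [0.5389, -0.1679, 0.2035]
orientation: [0.281, 0.957, -0.018, 0.063]
contact_force: [0.4, -0.7, -2.1]
grip_width: 0.188
grasp_force: 59.1
```

Request:
{"method": "drive_tool", "body": {
  "targets": "20 25 0 3.7 5.9 0 0;40 60 0 3.7 5.9 0 0;60 90 0 3.7 5.9 0 0;80 110 0 3.7 5.9 0 0;92 112 0 3.7 5.9 0 0"
}}

```text
time: 17.3
ee_pos: [0.63, -0.053, 0.2005]
orientation: [0.28, 0.96, -0.001, 0.004]
contact_force: [0.4, -0.4, -3.3]
grip_width: 0.186
grasp_force: 59.1
```

Request:
{"method": "drive_tool", "body": {
  "targets": "0 0 0 0 0 0 0;0 0 0 0 0 0 0"
}}

```text
time: 17.5
ee_pos: [0.6287, -0.0563, 0.2009]
orientation: [0.282, 0.96, -0.001, 0.004]
contact_force: [0.7, 0.1, -2.9]
grip_width: 0.185
grasp_force: 59.2
```

```bash
python3 tp.py
```

```text
t 17.5 tcp [628.7 -56.3 200.9] x [-0.841  0.54  -0.009] y [ 0.54   0.841 -0.   ] z [ 0.008 -0.005 -1.   ] q [-0.17  0.22  1.44 -0.    1.47 -1.17] w 15.8 F [ 0.7  0.1 -2.9]
```

Request:
{"method": "drive_tool", "body": {
  "targets": "1.8 3 -30 0 0 0 0;1.8 3 -60 0 0 0 0;1.8 3 -85 0 0 0 0;1.8 3 -85 0 0 0 0;1.8 3 -85 0 0 0 0"
}}

```text
time: 18.0
ee_pos: [0.6303, -0.0539, 0.1169]
orientation: [0.282, 0.959, -0.001, 0.005]
contact_force: [0.3, -1.1, -3.5]
grip_width: 0.187
grasp_force: 59.2
```

```bash
python3 tp.py
cat > held.py <<'E'
from det import *
import sys
# fit of a near-upright weight: foot x,y + small tilt vector; mask dark points in given z range near (x,y)
def up(X,x0,y0,z0):
    def f(p):
        A=np.array([p[3],p[4],1]);A/=np.linalg.norm(A);d=X-p[:3];s=d@A;r=np.linalg.norm(d-s[:,None]*A,axis=1)
        return np.r_[np.abs(r-np.interp(s,S[:,0],S[:,1])),.3*(p[2]-z0)]
    q=least_squares(f,[x0,y0,z0,0,0],loss="soft_l1",f_scale=2);return q.x,q.cost/len(X)
def run(x0,y0,z0,zmax,show=True):
    al=[]
    for n in("top","scene"):
        im,d=bot.get_image(n);P=cloud(n,d)*1000
        m=(im.max(2)<85)&(P[...,2]>z0+6)&(P[...,2]<z0+zmax)&(np.hypot(P[...,0]-x0,P[...,1]-y0)<30)
        m=cv2.erode(m.astype(np.uint8),np.ones((2,2)))>0
        X=P[m];al.append(X)
        if len(X)>20:
            p,c=up(X,x0,y0,z0);print(n,len(X),"foot",p[:3].round(1),"tilt deg",np.degrees(p[3:]).round(1),c.round(2))
        if n=="top":print("frame",frame(im))
    X=np.vstack(al);p,c=up(X,x0,y0,z0);print("both",p[:3].round(1),np.degrees(p[3:]).round(1))
run(*map(float,sys.argv[1:5]))
E
python3 held.py 630 -53 48 64
```

```text
t 18.0 tcp [630.3 -53.9 116.9] x [-0.841  0.541 -0.01 ] y [0.541 0.841 0.   ] z [ 0.008 -0.005 -1.   ] q [-0.16  0.29  1.52 -0.    1.32 -1.16] w 16.0 F [ 0.3 -1.1 -3.5]
top 36 foot [637.5 -57.3  50.8] tilt deg [-1.  -0.3] 0.17
frame ((581.5816650390625, -46.48916244506836), (84.36792755126953, 66.25655364990234), 12.900080680847168)
scene 157 foot [637.8 -57.2  50.5] tilt deg [-1.3  1. ] 0.5
both [637.5 -57.1  50.4] [-0.8  0.6]
```

Run:
```python
from det import *
for n,w in(("top",(190,140,330,255)),("scene",(200,165,320,250))):
    im=np.load(n+"0.npz")["im"];h=cv2.cvtColor(im,cv2.COLOR_RGB2HSV);m=((h[...,0]>11)&(h[...,0]<20)&(h[...,1]>90)&(h[...,1]<150)&(h[...,2]>120)).astype(np.uint8)
    k=np.zeros_like(m);k[w[1]:w[3],w[0]:w[2]]=1;m*=k
    cs=cv2.findContours(m,cv2.RETR_CCOMP,cv2.CHAIN_APPROX_NONE)[0]
    for c in cs:
        if cv2.contourArea(c)>800:
            print(n,cv2.minAreaRect((onz(n,c[:,0],.030)[:,:2]*1000).astype(np.float32)))
```

```text
top ((525.2677001953125, 4.597541809082031), (149.39486694335938, 179.94268798828125), 7.995146751403809)
top ((525.075439453125, 4.087089538574219), (88.6550064086914, 117.34249114990234), 8.128006935119629)
scene ((526.0394897460938, 5.3607940673828125), (149.73333740234375, 179.99012756347656), 8.00605297088623)
scene ((525.7282104492188, 5.75537109375), (84.98963928222656, 116.40635681152344), 7.989202976226807)
```

Request:
{"method": "drive_tool", "body": {
  "targets": "-7 4 0 0 0 0 0;-7 4 -8 0 0 0 0;-7 4 -14 0 0 0 0;-7 4 -16 0 0 0 0;-7 4 -16 0 0 0 0"
}}

```text
time: 18.6
ee_pos: [0.6236, -0.0492, 0.0998]
orientation: [0.282, 0.96, -0.001, 0.004]
contact_force: [-0.8, -0.9, -2.7]
grip_width: 0.186
grasp_force: 59.3
```

Request:
{"method": "drive_tool", "body": {
  "targets": "0 0 -1 0 0 0 0;0 0 -1.5 0 0 0 0;0 0 -1.5 0 0 0 0"
}}

```text
time: 18.9
ee_pos: [0.6243, -0.0493, 0.0993]
orientation: [0.282, 0.959, -0.001, 0.005]
contact_force: [0.6, 0.4, -2.5]
grip_width: 0.189
grasp_force: 59.3
```

```bash
python3 tp.py; python3 held.py 630 -53 30 64
```

```text
t 18.9 tcp [624.3 -49.3  99.3] x [-0.841  0.541 -0.011] y [0.541 0.841 0.001] z [ 0.009 -0.005 -1.   ] q [-0.16  0.29  1.56 -0.    1.29 -1.16] w 16.1 F [ 0.6  0.4 -2.5]
top 31 foot [630.1 -55.3  32.6] tilt deg [1.6 4.3] 0.23
frame ((572.9688720703125, -54.71355438232422), (92.19253540039062, 54.88144302368164), 13.479777336120605)
scene 161 foot [631.3 -52.4  30.8] tilt deg [-2.6  0.4] 0.6
both [631.7 -52.5  30.8] [-2.5  0.2]
```

Request:
{"method": "drive_tool", "body": {
  "targets": "-.5 0 -1 0 0 0 0;-.5 0 -2 0 0 0 0;-.5 0 -2 0 0 0 0"
}}

```text
time: 19.3
ee_pos: [0.624, -0.0494, 0.0978]
orientation: [0.282, 0.959, -0.001, 0.006]
contact_force: [-0.6, -1.2, 0.7]
grip_width: 0.184
grasp_force: 59.8
```

Request:
{"method": "drive_tool", "body": {
  "targets": "0 0 -.7 0 0 0 0;0 0 -.7 0 0 0 0;0 0 -.7 0 0 0 0"
}}

```text
time: 19.6
ee_pos: [0.6242, -0.0495, 0.0977]
orientation: [0.282, 0.959, -0.001, 0.006]
contact_force: [-2.2, -0.5, 4.1]
grip_width: 0.186
grasp_force: 60.2
```

Request:
{"method": "drive_tool", "body": {
  "targets": "0 0 .5 0 0 0 20;0 0 .5 0 0 0 25;0 0 .5 0 0 0 45;0 0 .5 0 0 0 45;0 0 .5 0 0 0 45"
}}

```text
time: 20.1
ee_pos: [0.6236, -0.0492, 0.0969]
orientation: [0.282, 0.96, -0.001, 0.005]
contact_force: [0.1, 0.0, -0.1]
grip_width: 0.525
grasp_force: 0.0
```

Request:
{"method": "drive_tool", "body": {
  "targets": "0 0 20 0 0 0 45;0 0 50 0 0 0 45;0 0 80 0 0 0 45;-30 -40 80 0 0 0 45;-60 -80 80 0 0 0 45"
}}

```text
time: 20.6
ee_pos: [0.5644, -0.1295, 0.1788]
orientation: [0.28, 0.96, -0.001, 0.007]
contact_force: [0.6, -0.7, -1.0]
grip_width: 0.527
grasp_force: 0.0
```

Request:
{"method": "drive_tool", "body": {
  "targets": "-40 -45 0 0 0 0 45;-80 -90 0 0 0 0 45;-120 -135 0 0 0 0 45;-145 -165 0 0 0 0 45;-145 -165 0 0 0 0 45"
}}

```text
time: 21.1
ee_pos: [0.416, -0.297, 0.1772]
orientation: [0.283, 0.959, -0.002, 0.005]
contact_force: [0.3, 0.0, 0.5]
grip_width: 0.524
grasp_force: 0.0
```

```bash
python3 tp.py; python3 held.py 630 -53 30 108
python3 - <<'E'
from det import *
im,d=bot.get_image("top");P=cloud("top",d)*1000
im2,d2=bot.get_image("scene");P2=cloud("scene",d2)*1000
for I,Q in((im,P),(im2,P2)):
    m=(I.max(2)<85)&(Q[...,2]>35)&(Q[...,2]<125)&(abs(Q[...,0]-455)<70)&(abs(Q[...,1]+318)<45);X=Q[m]
    T=np.array([431,-299,113.]);d=np.array([.53,.85,0]);e=(X-T)@d;X=X[abs(e)<28]
    if len(X)>40: q,g,c=fitw(X,(T,np.radians([148])),.61);print(len(X),q[:3].round(1),np.degrees(q[3]).round(1),"grip",g.round(1),c.round(2))
cv2.imwrite("pics/p5.png",np.hstack([cv2.resize(im[140:250,190:330,::-1],(400,314)),cv2.resize(im2[110:280,170:370,::-1],(400,314))]))
E
```

```text
t 21.1 tcp [ 416.  -297.   177.2] x [-0.84   0.543 -0.011] y [ 0.543  0.84  -0.001] z [ 0.009 -0.006 -1.   ] q [-0.72 -0.09  1.81  0.    1.41 -1.72] w 44.8 F [0.3 0.  0.5]
top 141 foot [630.7 -53.8  29.7] tilt deg [0.6 0.6] 1.08
frame ((562.788330078125, 10.884445190429688), (149.3837127685547, 180.80291748046875), 8.220970153808594)
scene 310 foot [629.7 -52.3  27.7] tilt deg [ 0.7 -0.5] 1.0
both [630.1 -52.6  28.8] [ 0.6 -0.5]
42 [ 475.9 -330.5   24.2] 144.9 grip [ 436.  -302.5   93.9] 1.89
309 [ 475.7 -332.4   21.9] 149.0 grip [ 434.  -307.3   91.6] 1.26
```

View pics/p5.png

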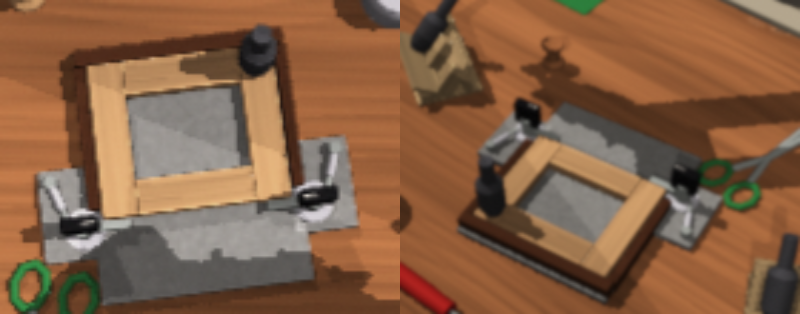

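The first weight stands upright on corner 1 (top crop (258,45)), and the frame and latches are unchanged. Next is the second weight on the right rack.

Request:
{"method": "drive_tool", "body": {
  "targets": "3 0 0 -3.7 -5.9 0 45;3 0 0 -7.4 -11.9 0 45;3 0 0 -11.1 -17.8 0 45;3 0 -10 -14.8 -23.8 0 45;2 1 -30 -18.2 -29.2 0 45"
}}

```text
time: 21.8
ee_pos: [0.4228, -0.2931, 0.1496]
orientation: [0.267, 0.914, -0.082, 0.294]
contact_force: [-0.2, 1.9, 0.3]
grip_width: 0.525
grasp_force: 0.0
```

Request:
{"method": "drive_tool", "body": {
  "targets": "0 0 0 0 0 0 45;0 0 0 0 0 0 45"
}}

```text
time: 22.0
ee_pos: [0.4206, -0.2919, 0.1465]
orientation: [0.268, 0.916, -0.079, 0.289]
contact_force: [1.4, -1.7, 1.6]
grip_width: 0.527
grasp_force: 0.0
```

```bash
python3 tp.py
```

```text
t 22.0 tcp [ 420.6 -291.9  146.5] x [-0.69   0.446 -0.571] y [0.537 0.843 0.009] z [ 0.486 -0.3   -0.821] q [-0.81 -0.69  2.43  0.2   0.81 -1.91] w 45.0 F [ 1.4 -1.7  1.6]
```

Target (446,-314,84): shift (25,-22,-62).

Request:
{"method": "drive_tool", "body": {
  "targets": "2 -7 -10 0 0 0 45;6 -11 -20 0 0 0 45;13 -15 -34 0 0 0 45;20 -19 -50 0 0 0 45;25 -22 -62 0 0 0 45"
}}

```text
time: 22.5
ee_pos: [0.4504, -0.3187, 0.0905]
orientation: [0.268, 0.915, -0.082, 0.292]
contact_force: [-0.4, -0.6, -0.0]
grip_width: 0.528
grasp_force: 0.0
```

Request:
{"method": "drive_tool", "body": {
  "targets": "0 0 0 0 0 0 45;0 0 0 0 0 0 45;0 0 0 0 0 0 0;0 0 0 0 0 0 0;0 0 0 0 0 0 0"
}}

```text
time: 23.0
ee_pos: [0.4467, -0.316, 0.0872]
orientation: [0.268, 0.915, -0.081, 0.291]
contact_force: [-0.3, 2.8, 4.9]
grip_width: 0.184
grasp_force: 58.3
```

Request:
{"method": "drive_tool", "body": {
  "targets": "0 0 0 0 0 0 0;0 0 0 0 0 0 0;0 0 0 0 0 0 0"
}}

```text
time: 23.3
ee_pos: [0.4467, -0.316, 0.0872]
orientation: [0.268, 0.915, -0.081, 0.291]
contact_force: [-1.9, 2.7, 5.7]
grip_width: 0.184
grasp_force: 58.3
```

```bash
python3 tp.py
```

```text
t 23.3 tcp [ 446.7 -316.    87.2] x [-0.686  0.444 -0.577] y [0.538 0.843 0.008] z [ 0.489 -0.305 -0.817] q [-0.8  -0.43  2.39  0.26  0.59 -1.97] w 15.8 F [-1.9  2.7  5.7]
```

Request:
{"method": "drive_tool", "body": {
  "targets": "-5 3 8 0 0 0 0;-12 7.5 20 0 0 0 0;-20 12 34 0 0 0 0;-26 17 50 0 0 0 0;-28 20 66 0 0 0 0"
}}

```text
time: 23.8
ee_pos: [0.4165, -0.2945, 0.1507]
orientation: [0.269, 0.915, -0.08, 0.289]
contact_force: [0.3, -0.1, -3.8]
grip_width: 0.184
grasp_force: 59.6
```

Request:
{"method": "drive_tool", "body": {
  "targets": "5 10 25 0 0 0 0;20 30 45 3.7 5.9 0 0;40 60 55 7.4 11.9 0 0;60 90 55 11.1 17.8 0 0;75 130 55 14.8 23.8 0 0"
}}

```text
time: 24.3
ee_pos: [0.4938, -0.1649, 0.2078]
orientation: [0.282, 0.958, -0.017, 0.058]
contact_force: [-0.6, -0.3, -3.6]
grip_width: 0.182
grasp_force: 59.4
```

Request:
{"method": "drive_tool", "body": {
  "targets": "10 40 0 3.7 5.9 0 0;20 80 0 3.7 5.9 0 0;22 96 0 3.7 5.9 0 0;22 96 0 3.7 5.9 0 0;22 96 0 3.7 5.9 0 0"
}}

```text
time: 24.8
ee_pos: [0.5143, -0.0693, 0.2058]
orientation: [0.281, 0.96, -0.0, 0.0]
contact_force: [0.2, -0.2, -3.9]
grip_width: 0.182
grasp_force: 59.6
```

Request:
{"method": "drive_tool", "body": {
  "targets": "0 0 0 0 0 0 0;0 0 0 0 0 0 0"
}}

```text
time: 25.0
ee_pos: [0.5144, -0.0703, 0.2063]
orientation: [0.282, 0.959, 0.0, 0.001]
contact_force: [-0.7, -0.2, -3.5]
grip_width: 0.188
grasp_force: 59.6
```

```bash
python3 tp.py
```

```text
t 25.0 tcp [514.4 -70.3 206.3] x [-0.841  0.542 -0.001] y [0.542 0.841 0.   ] z [ 0.001 -0.    -1.   ] q [-0.23 -0.08  1.75 -0.    1.47 -1.23] w 16.0 F [-0.7 -0.2 -3.5]
```

Request:
{"method": "drive_tool", "body": {
  "targets": "0 0 -45 0 0 0 0;0 0 -80 0 0 0 0;0 0 -90 0 0 0 0;0 0 -90 0 0 0 0;0 0 -90 0 0 0 0"
}}

```text
time: 25.5
ee_pos: [0.5157, -0.0699, 0.1179]
orientation: [0.282, 0.959, 0.0, 0.001]
contact_force: [0.9, 0.4, -2.9]
grip_width: 0.188
grasp_force: 59.5
```

```bash
python3 tp.py; python3 held.py 516 -70 44 64
```

```text
t 25.5 tcp [515.7 -69.9 117.9] x [-0.841  0.541 -0.003] y [0.541 0.841 0.001] z [ 0.003 -0.    -1.   ] q [-0.23 -0.    1.84  0.    1.3  -1.23] w 16.0 F [ 0.9  0.4 -2.9]
top 26 foot [510.9 -63.4  48.5] tilt deg [-0.8 -3.3] 0.27
frame ((558.5984497070312, 44.63958740234375), (147.83070373535156, 112.07179260253906), 8.330573081970215)
scene 168 foot [509.7 -64.1  46.1] tilt deg [ 0.1 -0.7] 0.55
both [509.7 -64.1  46.1] [ 0.2 -0.8]
```

Request:
{"method": "drive_tool", "body": {
  "targets": "6 -5.4 0 0 0 0 0;6 -5.4 -8 0 0 0 0;6 -5.4 -13 0 0 0 0;6 -5.4 -14 0 0 0 0;6 -5.4 -14 0 0 0 0"
}}

```text
time: 26.1
ee_pos: [0.5203, -0.0746, 0.1016]
orientation: [0.282, 0.96, 0.0, -0.0]
contact_force: [0.1, 1.0, -4.1]
grip_width: 0.183
grasp_force: 59.9
```

Request:
{"method": "drive_tool", "body": {
  "targets": "0 0 -1 0 0 0 0;0 0 -1 0 0 0 0;0 0 -1 0 0 0 0"
}}

```text
time: 26.4
ee_pos: [0.5208, -0.0747, 0.1013]
orientation: [0.282, 0.96, 0.0, 0.0]
contact_force: [-1.5, -0.2, -0.2]
grip_width: 0.183
grasp_force: 60.2
```

```bash
python3 tp.py; python3 held.py 516 -70 31 64
```

```text
t 26.4 tcp [520.8 -74.7 101.3] x [-0.841  0.54  -0.001] y [0.54  0.841 0.001] z [ 0.001  0.    -1.   ] q [-0.24  0.03  1.83  0.    1.27 -1.24] w 15.6 F [-1.5 -0.2 -0.2]
top 36 foot [515.4 -68.7  29.9] tilt deg [ 0.2 -1.1] 0.29
frame ((558.7965698242188, 43.2867431640625), (147.83070373535156, 114.80636596679688), 8.330573081970215)
scene 173 foot [514.6 -67.4  29.4] tilt deg [-0.3 -3.1] 0.72
both [514.2 -66.9  29.8] [ 0.6 -4. ]
```

Request:
{"method": "drive_tool", "body": {
  "targets": "0 0 -.7 0 0 0 0;0 0 -.7 0 0 0 0;0 0 -.3 0 0 0 20;0 0 -.3 0 0 0 25;0 0 -.3 0 0 0 45"
}}

```text
time: 27.0
ee_pos: [0.5207, -0.0747, 0.1007]
orientation: [0.282, 0.96, 0.0, 0.0]
contact_force: [0.0, 0.4, 0.2]
grip_width: 0.45
grasp_force: 0.0
```

Request:
{"method": "drive_tool", "body": {
  "targets": "0 0 0 0 0 0 45;0 0 0 0 0 0 45;0 0 25 0 0 0 45;0 0 60 0 0 0 45;0 0 100 0 0 0 45"
}}

```text
time: 27.5
ee_pos: [0.5196, -0.0744, 0.2004]
orientation: [0.282, 0.96, 0.0, -0.001]
contact_force: [1.1, -0.7, 0.2]
grip_width: 0.524
grasp_force: 0.0
```

Request:
{"method": "drive_tool", "body": {
  "targets": "-10 40 0 0 0 8 45;-20 80 0 0 0 16 45;-30 125 0 0 0 24 45;-30 170 0 0 0 32 45;-30 210 0 0 0 40 45"
}}

```text
time: 28.0
ee_pos: [0.4903, 0.1373, 0.201]
orientation: [-0.067, 0.998, 0.0, 0.001]
contact_force: [0.8, -0.5, 0.1]
grip_width: 0.526
grasp_force: 0.0
```

Request:
{"method": "drive_tool", "body": {
  "targets": "-5 45 0 0 0 8 45;-10 90 0 0 0 16 45;-15 110 -10 0 0 20.4 45;-15 110 -20 0 0 20.4 45;-15 110 -20 0 0 20.4 45"
}}

```text
time: 28.5
ee_pos: [0.4745, 0.2449, 0.1787]
orientation: [-0.239, 0.971, -0.0, -0.001]
contact_force: [0.3, -0.7, -0.2]
grip_width: 0.528
grasp_force: 0.0
```

```bash
python3 tp.py; python3 held.py 515 -69 30 108
```

```text
t 28.5 tcp [474.5 244.9 178.7] x [-0.886 -0.464  0.003] y [-0.464  0.886  0.   ] z [-0.003 -0.001 -1.   ] q [ 0.38 -0.01  1.74 -0.    1.42 -1.67] w 45.1 F [ 0.3 -0.7 -0.2]
top 116 foot [513.8 -69.7  29.8] tilt deg [2.5 0.1] 1.15
frame ((562.8815307617188, 10.790115356445312), (149.29519653320312, 180.41567993164062), 8.099051475524902)
scene 302 foot [516.  -68.1  28. ] tilt deg [-1.7 -1.7] 1.0
both [515.4 -67.9  28.5] [-0.7 -2. ]
```

Request:
{"method": "drive_tool", "body": {
  "targets": "0 0 0 3.3 -6.2 0 45;0 0 0 6.5 -12.4 0 45;0 0 0 9.8 -18.6 0 45;0 0 -15 13 -24.8 0 45;0 0 -30 16.3 -31 0 45"
}}

```text
time: 29.1
ee_pos: [0.4775, 0.2442, 0.1529]
orientation: [-0.227, 0.925, 0.072, 0.297]
contact_force: [-0.9, 0.6, 0.2]
grip_width: 0.525
grasp_force: 0.0
```

Request:
{"method": "drive_tool", "body": {
  "targets": "0 0 0 0 0 0 45;0 0 0 0 0 0 45"
}}

```text
time: 29.3
ee_pos: [0.4757, 0.2441, 0.151]
orientation: [-0.227, 0.926, 0.072, 0.291]
contact_force: [0.3, 0.8, 1.9]
grip_width: 0.525
grasp_force: 0.0
```

```bash
python3 tp.py
```

```text
t 29.3 tcp [475.7 244.1 151. ] x [-0.727 -0.379 -0.573] y [-0.463  0.886  0.001] z [ 0.507  0.266 -0.82 ] q [ 0.31 -0.6   2.37  0.14  0.77 -1.81] w 44.8 F [0.3 0.8 1.9]
```

Target (513,265,80): shift (37.4,21,-71).

Request:
{"method": "drive_tool", "body": {
  "targets": "3 2 -15 0 0 0 45;13 8 -31 0 0 0 45;22 12.5 -46 0 0 0 45;31 17 -61 0 0 0 45;37.4 21 -71 0 0 0 45"
}}

```text
time: 29.8
ee_pos: [0.519, 0.2681, 0.0849]
orientation: [-0.228, 0.925, 0.073, 0.295]
contact_force: [0.2, 0.3, 0.7]
grip_width: 0.526
grasp_force: 0.0
```

Request:
{"method": "drive_tool", "body": {
  "targets": "0 0 0 0 0 0 45;0 0 0 0 0 0 45"
}}

```text
time: 30.0
ee_pos: [0.5165, 0.2674, 0.0835]
orientation: [-0.228, 0.925, 0.073, 0.294]
contact_force: [-0.3, 0.4, 0.1]
grip_width: 0.529
grasp_force: 0.0
```

```bash
python3 tp.py
```

```text
t 30.0 tcp [516.5 267.4  83.5] x [-0.723 -0.38  -0.577] y [-0.465  0.885  0.   ] z [ 0.511  0.268 -0.817] q [ 0.34 -0.3   2.3   0.17  0.53 -1.84] w 45.1 F [-0.3  0.4  0.1]
```

Request:
{"method": "drive_tool", "body": {
  "targets": "-3 -2 -3.5 0 0 0 45;-3 -2 -3.5 0 0 0 45;-3 -2 -3.5 0 0 0 0;-3 -2 -3.5 0 0 0 0;-3 -2 -3.5 0 0 0 0"
}}

```text
time: 30.5
ee_pos: [0.5104, 0.2643, 0.077]
orientation: [-0.228, 0.926, 0.072, 0.293]
contact_force: [-4.7, -4.0, 6.7]
grip_width: 0.186
grasp_force: 58.3
```

Request:
{"method": "drive_tool", "body": {
  "targets": "0 0 0 0 0 0 0;0 0 0 0 0 0 0;0 0 0 0 0 0 0"
}}

```text
time: 30.8
ee_pos: [0.5104, 0.2643, 0.077]
orientation: [-0.228, 0.926, 0.072, 0.293]
contact_force: [-5.1, -3.8, 7.5]
grip_width: 0.189
grasp_force: 58.3
```

```bash
python3 tp.py
```

```text
t 30.8 tcp [510.4 264.3  77. ] x [-0.724 -0.38  -0.575] y [-0.465  0.885  0.   ] z [ 0.509  0.268 -0.818] q [ 0.33 -0.31  2.32  0.17  0.52 -1.85] w 16.2 F [-5.1 -3.8  7.5]
```

Request:
{"method": "drive_tool", "body": {
  "targets": "-5 -3 8 0 0 0 0;-12 -6.5 20 0 0 0 0;-20 -11 34 0 0 0 0;-27 -15 50 0 0 0 0;-30 -17 66 0 0 0 0"
}}

```text
time: 31.3
ee_pos: [0.4783, 0.2467, 0.141]
orientation: [-0.228, 0.926, 0.072, 0.291]
contact_force: [0.7, -0.4, -3.6]
grip_width: 0.188
grasp_force: 59.0
```

Request:
{"method": "drive_tool", "body": {
  "targets": "10 -10 25 0 0 0 0;30 -20 45 -3.3 6.2 0 0;50 -40 55 -6.5 12.4 0 0;70 -60 55 -9.8 18.6 0 0;85 -80 55 -13 24.8 0 0"
}}

```text
time: 31.8
ee_pos: [0.5662, 0.1664, 0.1982]
orientation: [-0.239, 0.969, 0.015, 0.058]
contact_force: [-0.2, 0.6, -3.5]
grip_width: 0.184
grasp_force: 59.2
```

Request:
{"method": "drive_tool", "body": {
  "targets": "15 -30 0 -3.3 6.2 0 0;30 -55 0 -3.3 6.2 0 0;42 -78 0 -3.3 6.2 0 0;42 -78 0 -3.3 6.2 0 0;42 -78 0 -3.3 6.2 0 0"
}}

```text
time: 32.3
ee_pos: [0.6066, 0.0889, 0.1961]
orientation: [-0.239, 0.971, 0.001, -0.001]
contact_force: [-0.4, -0.5, -4.1]
grip_width: 0.187
grasp_force: 59.4
```

Request:
{"method": "drive_tool", "body": {
  "targets": "0 0 0 0 0 0 0;0 0 0 0 0 0 0"
}}

```text
time: 32.5
ee_pos: [0.6065, 0.0902, 0.1973]
orientation: [-0.24, 0.971, 0.0, 0.0]
contact_force: [0.4, -0.3, -3.1]
grip_width: 0.187
grasp_force: 59.4
```

```bash
python3 tp.py
```

```text
t 32.5 tcp [606.5  90.2 197.3] x [-0.885 -0.466 -0.001] y [-0.466  0.885  0.001] z [ 0.     0.001 -1.   ] q [ 0.06  0.18  1.49  0.    1.47 -1.99] w 16.0 F [ 0.4 -0.3 -3.1]
```

Request:
{"method": "drive_tool", "body": {
  "targets": "3 1 -40 0 0 0 0;3 1 -75 0 0 0 0;3 1 -81 0 0 0 0;3 1 -81 0 0 0 0;3 1 -81 0 0 0 0"
}}

```text
time: 33.0
ee_pos: [0.6112, 0.0907, 0.1186]
orientation: [-0.239, 0.971, 0.0, 0.002]
contact_force: [-0.2, -0.5, -3.3]
grip_width: 0.186
grasp_force: 59.2
```

```bash
python3 tp.py; python3 held.py 610 91 46 64
```

```text
t 33.0 tcp [611.2  90.7 118.6] x [-0.885 -0.465 -0.003] y [-0.465  0.885 -0.001] z [ 0.003  0.001 -1.   ] q [ 0.06  0.25  1.56  0.    1.33 -1.99] w 15.9 F [-0.2 -0.5 -3.3]
top 25 foot [617.7  92.3  47.7] tilt deg [-0.7  0.3] 0.06
frame ((601.3367919921875, -31.904014587402344), (148.9110107421875, 81.60919189453125), 51.76073455810547)
scene 145 foot [617.4  92.6  49.7] tilt deg [-1.2 -0.1] 0.31
both [617.6  92.5  49.7] [-1.3 -0.1]
```

Request:
{"method": "drive_tool", "body": {
  "targets": "-7.6 -1 0 0 0 0 0;-7.6 -1 -8 0 0 0 0;-7.6 -1 -15 0 0 0 0;-7.6 -1 -17 0 0 0 0;-7.6 -1 -17 0 0 0 0"
}}

```text
time: 33.6
ee_pos: [0.6021, 0.0893, 0.0986]
orientation: [-0.239, 0.971, 0.0, -0.0]
contact_force: [-0.5, -0.8, -3.1]
grip_width: 0.185
grasp_force: 59.6
```

Request:
{"method": "drive_tool", "body": {
  "targets": "0 0 -1 0 0 0 0;0 0 -1 0 0 0 0;0 0 -1 0 0 0 0"
}}

```text
time: 33.9
ee_pos: [0.6025, 0.0893, 0.0983]
orientation: [-0.239, 0.971, 0.0, 0.0]
contact_force: [0.4, 0.1, -3.5]
grip_width: 0.187
grasp_force: 59.6
```

```bash
python3 tp.py; python3 held.py 610 91 31 64
```

```text
t 33.9 tcp [602.5  89.3  98.3] x [-0.886 -0.465 -0.   ] y [-0.465  0.886  0.   ] z [ 0.     0.001 -1.   ] q [ 0.06  0.25  1.6   0.    1.29 -1.99] w 16.0 F [ 0.4  0.1 -3.5]
top 39 foot [606.3  92.8  32.6] tilt deg [ 3.7 -3. ] 0.41
frame ((600.9705810546875, -33.300018310546875), (146.73672485351562, 80.88970947265625), 50.85853958129883)
scene 187 foot [607.9  92.4  28.8] tilt deg [-1.1 -1.6] 0.59
both [608.4  92.   28.7] [-1.4 -1.2]
```

Request:
{"method": "drive_tool", "body": {
  "targets": "1 0 -.5 0 0 0 0;1 0 -1.2 0 0 0 0;1 0 -1.2 0 0 0 0"
}}

```text
time: 34.3
ee_pos: [0.6038, 0.0894, 0.098]
orientation: [-0.239, 0.971, 0.0, 0.001]
contact_force: [-4.5, 0.6, 6.4]
grip_width: 0.187
grasp_force: 60.3
```

Request:
{"method": "drive_tool", "body": {
  "targets": "0 0 -.6 0 0 0 0;0 0 -.6 0 0 0 0;0 0 -.6 0 0 0 0"
}}

```text
time: 34.6
ee_pos: [0.604, 0.0895, 0.098]
orientation: [-0.239, 0.971, 0.0, 0.001]
contact_force: [-4.9, 0.6, 7.9]
grip_width: 0.184
grasp_force: 60.7
```

Request:
{"method": "drive_tool", "body": {
  "targets": "0 0 .6 0 0 0 20;0 0 .6 0 0 0 25;0 0 .6 0 0 0 45;0 0 .6 0 0 0 45;0 0 .6 0 0 0 45"
}}

```text
time: 35.1
ee_pos: [0.6035, 0.0893, 0.0969]
orientation: [-0.239, 0.971, 0.0, 0.0]
contact_force: [-1.0, -0.5, 0.2]
grip_width: 0.526
grasp_force: 0.0
```

Request:
{"method": "drive_tool", "body": {
  "targets": "0 0 25 0 0 0 45;0 0 55 0 0 0 45;0 0 90 0 0 0 45;-30 40 90 0 0 0 45;-60 80 90 0 0 0 45"
}}

```text
time: 35.6
ee_pos: [0.5444, 0.1695, 0.189]
orientation: [-0.238, 0.971, 0.0, 0.002]
contact_force: [-0.5, 1.5, 0.0]
grip_width: 0.527
grasp_force: 0.0
```

Request:
{"method": "drive_tool", "body": {
  "targets": "-30 40 0 0 0 0 45;-60 80 0 0 0 0 45;-90 120 0 0 0 0 45;-95 132 -10 0 0 0 45;-95 132 -10 0 0 0 45"
}}

```text
time: 36.1
ee_pos: [0.4468, 0.3027, 0.1757]
orientation: [-0.241, 0.971, 0.0, -0.001]
contact_force: [0.1, 0.6, 0.5]
grip_width: 0.53
grasp_force: 0.0
```

```bash
python3 tp.py; python3 held.py 610 91 30 108
```

```text
t 36.1 tcp [446.8 302.7 175.7] x [-0.884 -0.468  0.001] y [-0.468  0.884  0.001] z [-0.001 -0.    -1.   ] q [ 0.5   0.    1.73  0.    1.42 -1.56] w 45.3 F [0.1 0.6 0.5]
top 142 foot [608.8  91.8  30. ] tilt deg [ 1.5 -0.7] 1.18
frame ((562.8414306640625, 10.747055053710938), (149.25537109375, 180.37109375), 8.330573081970215)
scene 324 foot [608.6  92.1  28.1] tilt deg [ 0.3 -1.1] 0.9
both [608.4  92.   28.5] [ 0.8 -1.1]
```

Corner 0 is done, about 1 mm off centre. On to the last weight.

Request:
{"method": "drive_tool", "body": {
  "targets": "0 0 0 3.3 -6.2 0 45;0 0 0 6.5 -12.4 0 45;0 0 0 9.8 -18.6 0 45;0 -1 -15 13 -24.8 0 45;0 -2 -28 16.3 -31 0 45"
}}

```text
time: 36.7
ee_pos: [0.4505, 0.2981, 0.1505]
orientation: [-0.227, 0.925, 0.073, 0.296]
contact_force: [-0.4, -0.6, 0.6]
grip_width: 0.523
grasp_force: 0.0
```

Request:
{"method": "drive_tool", "body": {
  "targets": "0 0 0 0 0 0 45;0 0 0 0 0 0 45"
}}

```text
time: 36.9
ee_pos: [0.4488, 0.298, 0.1492]
orientation: [-0.227, 0.926, 0.072, 0.291]
contact_force: [0.6, 0.5, 2.0]
grip_width: 0.527
grasp_force: 0.0
```

```bash
python3 tp.py
```

```text
t 36.9 tcp [448.8 298.  149.2] x [-0.727 -0.38  -0.572] y [-0.463  0.886  0.   ] z [ 0.507  0.265 -0.82 ] q [ 0.5  -0.57  2.36 -0.01  0.74 -1.55] w 45.0 F [0.6 0.5 2. ]
```

Request:
{"method": "drive_tool", "body": {
  "targets": "3 2 -15 0 0 0 45;13 8 -31 0 0 0 45;22 13 -46 0 0 0 45;31 18 -60 0 0 0 45;37 22 -69 0 0 0 45"
}}

```text
time: 37.4
ee_pos: [0.4911, 0.3234, 0.0846]
orientation: [-0.227, 0.925, 0.073, 0.294]
contact_force: [0.5, 0.0, 0.1]
grip_width: 0.526
grasp_force: 0.0
```

Request:
{"method": "drive_tool", "body": {
  "targets": "0 0 0 0 0 0 45;0 0 0 0 0 0 45;0 0 0 0 0 0 45"
}}

```text
time: 37.7
ee_pos: [0.4875, 0.3221, 0.0827]
orientation: [-0.228, 0.926, 0.073, 0.294]
contact_force: [0.6, 0.2, 0.7]
grip_width: 0.528
grasp_force: 0.0
```

```bash
python3 tp.py
```

```text
t 37.7 tcp [487.5 322.1  82.7] x [-0.724 -0.379 -0.576] y [-0.465  0.886  0.001] z [ 0.51   0.268 -0.817] q [ 0.5  -0.28  2.29 -0.02  0.52 -1.54] w 45.1 F [0.6 0.2 0.7]
```

Request:
{"method": "drive_tool", "body": {
  "targets": "0 0 0 0 0 0 0;0 0 0 0 0 0 0;0 0 0 0 0 0 0;0 0 0 0 0 0 0;0 0 0 0 0 0 0"
}}

```text
time: 38.2
ee_pos: [0.486, 0.3215, 0.0812]
orientation: [-0.228, 0.926, 0.073, 0.293]
contact_force: [-2.7, -2.5, 4.7]
grip_width: 0.186
grasp_force: 58.3
```

Request:
{"method": "drive_tool", "body": {
  "targets": "-5 -3 8 0 0 0 0;-12 -6.5 20 0 0 0 0;-20 -11 34 0 0 0 0;-27 -15 50 0 0 0 0;-30 -17 66 0 0 0 0"
}}

```text
time: 38.7
ee_pos: [0.4538, 0.3035, 0.145]
orientation: [-0.228, 0.926, 0.072, 0.291]
contact_force: [-1.0, 0.3, -4.6]
grip_width: 0.189
grasp_force: 59.1
```

Request:
{"method": "drive_tool", "body": {
  "targets": "5 -10 25 0 0 0 0;15 -30 45 -3.3 6.2 0 0;25 -60 55 -6.5 12.4 0 0;32 -90 55 -9.8 18.6 0 0;37 -120 55 -13 24.8 0 0"
}}

```text
time: 39.2
ee_pos: [0.4929, 0.1831, 0.2024]
orientation: [-0.239, 0.969, 0.015, 0.058]
contact_force: [0.2, -0.3, -3.7]
grip_width: 0.188
grasp_force: 59.1
```

Request:
{"method": "drive_tool", "body": {
  "targets": "0 -30 0 -3.3 6.2 0 0;0 -70 0 -3.3 6.2 0 0;0 -110 0 -3.3 6.2 0 0;0 -110 0 -3.3 6.2 0 0;0 -110 0 -3.3 6.2 0 0"
}}

```text
time: 39.7
ee_pos: [0.492, 0.0736, 0.2005]
orientation: [-0.238, 0.971, 0.001, -0.0]
contact_force: [-0.9, -0.2, -4.2]
grip_width: 0.188
grasp_force: 59.5
```

Request:
{"method": "drive_tool", "body": {
  "targets": "0 0 0 0 0 0 0;0 0 0 0 0 0 0"
}}

```text
time: 39.9
ee_pos: [0.4922, 0.0753, 0.2011]
orientation: [-0.24, 0.971, 0.0, 0.0]
contact_force: [0.0, 0.6, -3.4]
grip_width: 0.184
grasp_force: 59.5
```

```bash
python3 tp.py
```

```text
t 39.9 tcp [492.2  75.3 201.1] x [-0.885 -0.466 -0.001] y [-0.466  0.885  0.001] z [ 0.     0.001 -1.   ] q [ 0.05 -0.13  1.81  0.    1.47 -2.01] w 15.7 F [ 0.   0.6 -3.4]
```

Request:
{"method": "drive_tool", "body": {
  "targets": "2 0 -40 0 0 0 0;2 0 -75 0 0 0 0;2 0 -82 0 0 0 0;2 0 -82 0 0 0 0;2 0 -82 0 0 0 0"
}}

```text
time: 40.4
ee_pos: [0.4956, 0.0748, 0.121]
orientation: [-0.24, 0.971, 0.0, 0.001]
contact_force: [0.5, 0.3, -3.0]
grip_width: 0.187
grasp_force: 59.3
```

```bash
python3 tp.py; python3 held.py 496 75 49 64
```

```text
t 40.4 tcp [495.6  74.8 121. ] x [-0.885 -0.465 -0.003] y [-0.465  0.885 -0.001] z [ 0.003  0.001 -1.   ] q [ 0.05 -0.06  1.89  0.    1.31 -2.01] w 16.0 F [ 0.5  0.3 -3. ]
frame ((575.2323608398438, -33.261478424072266), (90.44798278808594, 91.8031234741211), 5.111128807067871)
scene 162 foot [495.9  73.7  50.1] tilt deg [-0.8  0.2] 0.58
both [495.9  73.7  50.1] [-0.8  0.2]
```

Request:
{"method": "drive_tool", "body": {
  "targets": "-.5 1 -8 0 0 0 0;-.5 1 -14 0 0 0 0;-.5 1 -17 0 0 0 0;-.5 1 -17 0 0 0 0;-.5 1 -17 0 0 0 0"
}}

```text
time: 41.0
ee_pos: [0.4939, 0.0753, 0.1019]
orientation: [-0.239, 0.971, 0.0, 0.0]
contact_force: [-0.5, 0.0, -3.6]
grip_width: 0.183
grasp_force: 59.4
```

Request:
{"method": "drive_tool", "body": {
  "targets": "0 0 -1 0 0 0 0;0 0 -1 0 0 0 0;0 0 -1 0 0 0 0"
}}

```text
time: 41.3
ee_pos: [0.4941, 0.0753, 0.1012]
orientation: [-0.239, 0.971, 0.0, 0.0]
contact_force: [-0.1, -1.0, -3.5]
grip_width: 0.182
grasp_force: 59.4
```

```bash
python3 tp.py; python3 held.py 496 75 31 64
```

```text
t 41.3 tcp [494.1  75.3 101.2] x [-0.886 -0.464 -0.001] y [-0.464  0.886  0.   ] z [ 0.001  0.001 -1.   ] q [ 0.05 -0.04  1.91  0.    1.27 -2.01] w 15.6 F [-0.1 -1.  -3.5]
frame ((576.2044067382812, -33.0112190246582), (91.07574462890625, 93.60338592529297), 3.2244133949279785)
scene 174 foot [493.6  76.3  31.8] tilt deg [-0.9 -2.4] 0.99
both [493.6  76.3  31.8] [-0.9 -2.4]
```

Request:
{"method": "drive_tool", "body": {
  "targets": ".7 -.5 -.5 0 0 0 0;.7 -.5 -1.2 0 0 0 0;.7 -.5 -1.2 0 0 0 0"
}}

```text
time: 41.7
ee_pos: [0.4946, 0.0748, 0.0997]
orientation: [-0.239, 0.971, 0.0, 0.0]
contact_force: [-0.3, 0.4, -4.5]
grip_width: 0.184
grasp_force: 59.4
```

Request:
{"method": "drive_tool", "body": {
  "targets": "0 0 -.6 0 0 0 0;0 0 -.6 0 0 0 0;0 0 -.6 0 0 0 0"
}}

```text
time: 42.0
ee_pos: [0.4947, 0.0748, 0.0992]
orientation: [-0.239, 0.971, 0.0, 0.0]
contact_force: [-0.4, 0.4, -3.7]
grip_width: 0.186
grasp_force: 59.4
```

Request:
{"method": "drive_tool", "body": {
  "targets": "0 0 -.5 0 0 0 0;0 0 -1 0 0 0 0;0 0 -1 0 0 0 0"
}}

```text
time: 42.3
ee_pos: [0.4951, 0.0749, 0.0989]
orientation: [-0.239, 0.971, 0.0, 0.001]
contact_force: [-1.6, 1.0, 2.2]
grip_width: 0.185
grasp_force: 60.1
```

Request:
{"method": "drive_tool", "body": {
  "targets": "0 0 -.5 0 0 0 0;0 0 -.5 0 0 0 0;0 0 -.5 0 0 0 0"
}}

```text
time: 42.6
ee_pos: [0.4953, 0.0749, 0.0988]
orientation: [-0.239, 0.971, 0.0, 0.001]
contact_force: [-2.1, -0.2, 7.1]
grip_width: 0.186
grasp_force: 60.7
```

Contact felt; release, rise and move clear towards the robot's left.

Request:
{"method": "drive_tool", "body": {
  "targets": "0 0 .5 0 0 0 20;0 0 .5 0 0 0 25;0 0 .5 0 0 0 45;0 0 .5 0 0 0 45;0 0 .5 0 0 0 45"
}}

```text
time: 43.1
ee_pos: [0.4946, 0.0748, 0.0981]
orientation: [-0.239, 0.971, 0.0, 0.0]
contact_force: [0.8, -0.2, 0.7]
grip_width: 0.529
grasp_force: 0.0
```

Request:
{"method": "drive_tool", "body": {
  "targets": "0 0 25 0 0 0 45;0 0 60 0 0 0 45;0 0 105 0 0 0 45;-20 40 110 0 0 0 45;-40 80 110 0 0 0 45"
}}

```text
time: 43.6
ee_pos: [0.4561, 0.1552, 0.2111]
orientation: [-0.238, 0.971, 0.0, 0.003]
contact_force: [0.5, 1.3, -0.4]
grip_width: 0.529
grasp_force: 0.0
```

Request:
{"method": "drive_tool", "body": {
  "targets": "-20 45 0 0 0 0 45;-40 90 0 0 0 0 45;-60 135 0 0 0 0 45;-60 180 0 0 0 0 45;-60 180 0 0 0 0 45"
}}

```text
time: 44.1
ee_pos: [0.3931, 0.3392, 0.2078]
orientation: [-0.241, 0.97, 0.001, 0.0]
contact_force: [0.7, -0.4, 0.1]
grip_width: 0.527
grasp_force: 0.0
```

```bash
python3 tp.py; for a in "610 91.5" "630.7 -53" "495 75" "516 -69.5"; do echo $a; python3 held.py $a 30 108; done
python3 - <<'E'
from det import *
im,d=bot.get_image("top");im2,d2=bot.get_image("scene");print(knobs(im,cloud("top",d),"top"))
cv2.imwrite("pics/f6.png",np.hstack([cv2.resize(im[30:300,90:420,::-1],(400,327)),cv2.resize(im2[110:280,170:370,::-1],(400,327))]))
E
```

```text
t 44.1 tcp [393.1 339.2 207.8] x [-0.883 -0.469 -0.001] y [-0.469  0.883  0.002] z [-0.     0.002 -1.   ] q [ 0.61 -0.08  1.74  0.    1.48 -1.45] w 45.0 F [ 0.7 -0.4  0.1]
610 91.5
top 143 foot [608.3  92.4  29.9] tilt deg [ 2.  -1.2] 1.04
frame ((562.9540405273438, 10.482406616210938), (149.16795349121094, 179.8021240234375), 8.225934028625488)
scene 318 foot [608.7  91.7  27.8] tilt deg [ 0.  -0.5] 1.0
both [608.3  91.7  28.2] [ 0.8 -0.7]
630.7 -53
top 151 foot [630.2 -54.1  30.5] tilt deg [1.3 1.3] 1.13
frame ((562.9122314453125, 10.771209716796875), (149.16795349121094, 180.38572692871094), 8.225934028625488)
scene 310 foot [629.6 -52.1  27.5] tilt deg [ 0.6 -0.6] 0.9
both [629.5 -52.5  28.5] [ 1.  -0.5]
495 75
top 110 foot [492.9  74.8  29.9] tilt deg [ 3.2 -0.5] 1.72
frame ((562.9122314453125, 10.771209716796875), (149.16795349121094, 180.38572692871094), 8.225934028625488)
scene 312 foot [494.2  74.8  28.1] tilt deg [ 0.6 -1.2] 1.61
both [493.7  75.   28.3] [ 1.4 -1.3]
516 -69.5
top 122 foot [513.8 -69.8  29.8] tilt deg [ 2.6 -0. ] 1.35
frame ((562.9122314453125, 10.771209716796875), (149.16795349121094, 180.38572692871094), 8.225934028625488)
scene 301 foot [516.1 -68.2  27.7] tilt deg [-1.7 -1.5] 0.82
both [515.7 -68.1  28.2] [-1.  -1.8]
[(np.int32(17), array([616.7, -52.9]), (617.2, -54.7), array([ 9.7, 29. ]), np.float64(94.0)), (np.int32(17), array([596.4,  85.2]), (596.2, 87.0), array([ 8. , 27.3]), np.float64(109.0)), (np.int32(60), array([ 498.7, -110.6]), (498.4, -109.4), array([13.5, 31.4]), np.float64(99.0)), (np.int32(67), array([466.3, 106.7]), (466.6, 105.4), array([14.2, 33.7]), np.float64(96.0))]
```

View pics/f6.png

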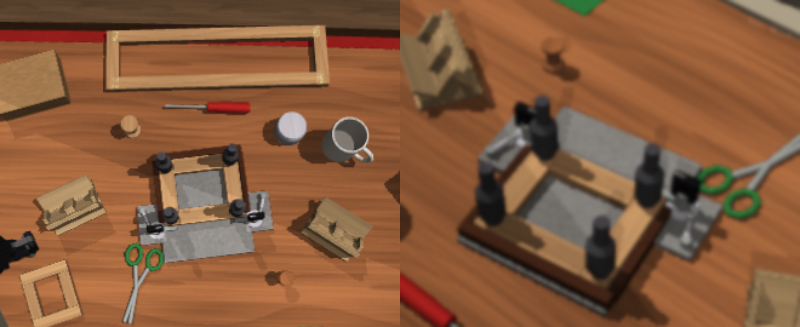

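All four weights stand upright in the corners, both racks are empty, the knobs are latched, the frame is home and the bystanders are untouched.

```bash
python3 -c "
from cell import bot
print(bot.hand_in())"
```

```text
the job is handed in; nothing more can be done
None
```

The job is handed in: the frame is home against the stop, both knobs are latched, and all four weights stand upright and released, each within about 2 mm of its corner's centre.

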